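Pin the bearing and hold the angle gauge on mark

TASK

Pin the pedestal bearing to its sole plate: drop the two knobbed locating pins fully home into the two bores of its foot. Then set the V saddle of the pendulum angle gauge squarely over the bearing's stub shaft and rock it round the shaft until the swinging pointer settles on the index tab at the dial's rim. Finish while holding the gauge there, still and seated on the shaft, ready for the punch to be struck; do not push the bearing off its place or let the gauge fall over.

Things in the scene. Friction and masses are not known exactly. Their poses are not given: they have to be found in the camera images.
- bearing: grey cast pillow-block bearing, loose, 4 kg, standing on the sole plate. Foot 70 (x) x 184 (y) x 18 mm; round housing, radius 36 mm, 36 mm thick along x, its axis 50 mm up, top 86 mm. A bare round stub shaft, 40 mm in diameter, sticks out along the body's -x (towards the robot) and ends 86 mm from the origin. Origin: centre of the foot's underside; x along the shaft, z up
- sole_plate: steel plate fixed to the bench under the bearing, 110 x 215 x 12 mm, with bores below those of the bearing's foot. Origin: centre of its underside; axes as the bearing's
- shaft_seat (a point): point on the stub shaft's axis, in the middle of its bare length (48 mm in front of the bearing's origin, 50 mm above the foot's underside); axes as the bearing's; the shaft does not turn. The gauge belongs over this point (within about 20 mm along the shaft)
- bore_left (a point): centre of the mouth of the bore in the bearing's foot, at its +y end, 68.5 mm from the shaft's plane, level with the foot's upper face; 13.5 mm wide, chamfered, straight down through the foot (18 mm) and the sole plate (12 mm)
- bore_right (a point): the same at the foot's -y end
- pin_1: locating pin, 70 g, standing in the offcut: steel shank 12 mm in diameter, 28 mm long, tip tapered; on it a dark knurled knob, 22 mm in diameter and 30 mm tall (19 mm over its lowest 3 mm). Origin: centre of the tip, z up the pin: shoulder under the knob at z = 28 mm, knob's top at 58 mm. Home, the shoulder rests on the foot and the origin lies 28 mm below the bore's mouth
- pin_2: the second, identical pin
- offcut: softwood joist offcut, fixed, 150 (x) x 58 (y) x 45 mm, with three 13.5 mm holes 33 mm deep along its x, 50 mm apart; the pins stand in the two outer holes with their shoulders on its top. Origin: centre of its underside
- gauge: angle gauge, loose, about 0.5 kg, upright on the bench: a steel V saddle below (90 degrees, opening down, 36 mm long along x, 104 mm wide over the feet along y), a round dial (radius 44 mm, 20 mm thick, centre 110 mm up) facing the body's -x, a punch sleeve behind, a square stem 22 x 22 mm on top from z = 154 to 204 mm. Origin: midway between the feet, underside; x along V and dial axis, z up
- saddle (a point): centre of a 40 mm shaft seated in the gauge's V: on the gauge's middle line, 9.7 mm above the gauge's origin; axes as the gauge's. It coincides with the shaft's axis when the gauge is seated; the gauge may sit either way round
- stem (a point): middle of the gauge's stem, where to grip it: 180 mm above the gauge's origin, axes as the gauge's
- gauge_pointer (a joint): swing of the black pendulum pointer about the dial's centre (rad): it hangs freely, straight down whatever the gauge's tilt, and settles within a second after a motion; 0 = along the gauge's -z, positive = tip towards the gauge's +y. Rolling the gauge by a about its own +x makes it read -a
- gauge_index (a joint): angle of the dark index tab (9 mm wide, with a point) that stands over the dial's rim (rad), set beforehand and stiff: 0 = straight below the dial's centre, positive = towards the gauge's +y; the pointer must come to read the same value
- pointer_tip (a point): tip of the pointer, 38 mm from the dial's centre; axes turn with the pointer (z from the tip to the dial's centre)
- index_mark (a point): the mark on the index tab, 38 mm from the dial's centre; axes turn with the tab (z towards the dial's centre)

How it is judged:
By the outcome, as a careful person would: the job done as asked, in the order asked, and still so for the second after the job is handed in, while the arm keeps its last pose, push and grip.
It also fails if it takes over 72 s, if anything falls off the work surface, if the arm or the gripper's body presses on something with over 40 N, if the wrist force passes 120 N, or if a joint passes its speed limit or range.

ROBOT

A 7-joint arm with a two-finger parallel gripper is mounted at the origin on a cart in front of the work surface, level with it; the furniture and walls round the work are solid. World frame = base frame: x ahead of the robot, y to its left, z up, the work surface at z = 0. Lengths are in mm, angles in rad, forces in N, time in s.
With the tool pointing down it reaches from about 425 to 950 mm from the base axis. Payload 4.7 kg.
Tool frame: the origin (TCP) lies midway between the tips of the shut fingers; the grasp point (between the pads) lies 19 mm behind it; z points along the fingers, y is the direction in which the jaws open and shut (so a half turn about z gives the same grasp; the last joint's range is limited). The gripper opens to 87 mm and grips with 3 to 60 N. Pads are 19 mm wide; open, the fingers measure 117 mm over their backs; the gripper's body (75 mm by 190 mm) begins 51 mm behind the grasp point.
Start: joints at [-1.292, 0.469, -0.049, 1.532, 0.024, 1.141, -0.082], TCP at [204.459, 643.309, 222.573] pointing down, gripper open.
Joint ranges: [-2.59, 2.59], [-0.33, 1.99], [-1.39, 1.29], [0.1, 2.45], [-1.04, 4.18], [0.21, 1.99], [-2.66, 2.66]. Speed limits (rad/s): [2.57, 2.57, 3.14, 3.14, 3.14, 3.14, 3.14].

INTERFACE

Orientations are given as [roll, pitch, yaw] about the fixed x, y, z axes, in that order (R = Rz(yaw) Ry(pitch) Rx(roll)).
In Python, from cell import env gives the robot as it stands.
- The arm moves only by the tool step_arm, never from a script. Its argument "motion" is a list of rows, each an object with "dr": the turn, a rotation vector about the tool's x, y, z in degrees, a list of three; "xyz": the shift along the tool's x, y, z in cm, a list of three; "grip": the gripper command: -1 is shut, 1 is fully open, values between are in proportion. In form: [{"dr": [ax, ay, az], "xyz": [dx, dy, dz], "grip": grip}, ...]. A call has 1 to 20 rows; each row is the pose to reach, as a shift and turn from the pose measured when the call began, along the tool's axes at that moment; what a row does not reach only later rows make up. A row lasts 1/10 s, in which the tool goes at most 50 mm and 8.59 degrees, less where a joint would pass 70% of its speed; a pose out of reach is approached as far as the arm can. A call with a gripper value outside its range is refused whole. The fingers move at their own pace and stop on an object; "force" is the grip in N (left out, the last holds). Time passes only in rows, so rows that repeat a pose let the fingers close. It gives the time, the measured TCP pose, the force and the opening at its end, in the units of the state.
- env.read_state(): the state, without advancing time (a new reading comes with each control period).
- env.get_image(name): name is "scene" or "top" or "wrist"; returns a dict with "pixels" (400x640x3 uint8, blue, green, red), "fov_y" (degrees; the focal length in pixels is half the picture's height over the tangent of half this angle, whatever the lens; pixels are square), "cx", "cy" (the principal point, pixels), "dist_coeffs" ([k1, k2, p1, p2, k3] as OpenCV has them; the pictures are not rectified), "origin" and "attitude" of the camera in the world. Camera axes: x right, y down, z forward; pixel columns grow to the right and rows downward; lengths in mm; the calibration is good to about 2 mm. A picture is of the moment at which its call begins. There is no depth.
- env.sign_off(): hands the job in, once; it reports no verdict.
Trained networks look in a picture, given as the dict that the camera call returned (one of the last four; its "shot" number tells which), for a name from the list of things; names that differ only in an ending like _2 or _b are one class to them, and where a whole thing is asked for, a point or a joint stands for the part that bears it (a point fixed in the world has none). Each returns a list of dicts, best first, with "score" (0 to 1); they miss things now and then, are a little off and sometimes report something else, mostly with a low value. They report only what shows in the picture. A call takes as long as a camera call.
- env.look_for(picture, thing): "box" ([left, top, width, height] as shares, 0 to 1, of the picture: columns of its width, rows of its height, round what is visible of it).
- env.trace(picture, thing): "mask" (400x640 bool, what is visible of it) and "box" ([left, top, width, height] as shares, 0 to 1, of the picture: columns of its width, rows of its height, round what is visible of it).
- env.place_of(picture, thing): "at" ([column, row] as shares, 0 to 1, of the picture: columns of its width, rows of its height: a listed point, or the origin of a listed thing).
The state is a dict: "t": time; "joints": joint angles; "dq": joint speeds; "effort": joint torques, N m; "position": TCP position; "eef_rot": TCP orientation; "contact_force": force on the tool from outside, world axes, zero at the start; "moment": the same for the moment, N m; "grip_width": opening from 0.0 (shut) to 1.0 (fully open).
Only numpy, scipy, OpenCV 4.12 (cv2) and the standard library are available. Lean on these libraries where they do the work, as an engineer would, in place of code of your own. Each camera call takes 0.05 s, during which the arm holds its last target. There are 200 camera calls.

## Working session

There is one attempt and no reset: what is moved stays moved. The work goes in short steps, Python scripts to look and compute and a tool call to move; the robot and the scene stay as the last step left them, time stands still between calls to the robot, and variables do not carry over. Pictures are saved under pics/ and viewed, about 8 in all and at most 12, crops included, and the job is handed in when it is done.

Besides the shell and the picture viewer there is one more tool, called after "Request:" by a JSON object that holds its "api" and its "payload", one argument or row to a line. step_arm: Moves the arm, as the interface text tells. Its arguments: {"type":"object","properties":{"motion":{"type":"array","items":{"type":"object","properties":{"dr":{"type":"array","items":{"type":"number"}},"xyz":{"type":"array","items":{"type":"number"}},"grip":{"type":"number"}}}},"force":{"type":"number"}},"required":["motion"]}

```bash
mkdir -p pics; ls
cat > h.py <<'E'
import numpy as np, cv2
from scipy.spatial.transform import Rotation as Ro
from scipy.optimize import least_squares
from cell import env
def rot(a):
    a=np.array(a,float)
    return a if a.shape==(3,3) else Ro.from_euler('xyz',a).as_matrix()
def cam(p):
    f=200/np.tan(np.radians(p['fov_y'])/2)
    return np.array([[f,0,p['cx']],[0,f,p['cy']],[0,0,1]]),np.array(p['dist_coeffs'],float),np.array(p['origin'],float),rot(p['attitude'])
def ray(p,uv):
    K,d,o,R=cam(p)
    q=cv2.undistortPoints(np.array([[uv]],float),K,d)[0,0]
    v=R@np.array([q[0],q[1],1]);return o,v/np.linalg.norm(v)
def onz(p,uv,z):
    o,v=ray(p,uv);return o+v*(z-o[2])/v[2]
def proj(p,X):
    K,d,o,R=cam(p)
    c=(np.atleast_2d(X)-o)@R
    return cv2.projectPoints(c,np.zeros(3),np.zeros(3),K,d)[0][:,0]
def tri(rs):
    A=sum(np.eye(3)-np.outer(v,v) for o,v in rs);b=sum((np.eye(3)-np.outer(v,v))@o for o,v in rs)
    return np.linalg.solve(A,b)
def at(p,n,k=4):
    return [(round(r['score'],2),np.array(r['at'])*[640,400]) for r in env.place_of(p,n)[:k]]
def st():
    s=env.read_state();return s,np.array(s['position'],float),rot(s['eef_rot'])
def save(p,name): cv2.imwrite('pics/'+name,p['pixels'])
E
cat > a.py <<'E'
from h import *
np.set_printoptions(precision=1,suppress=True)
s=env.read_state();print(s)
P={}
for c in['scene','top']:
    P[c]=env.get_image(c);save(P[c],c+'0.png');print(c,P[c]['origin'],P[c]['attitude'],P[c]['fov_y'])
for n in['bore_left','bore_right','pin_1','offcut','shaft_seat','saddle','stem','gauge','bearing','sole_plate','pointer_tip','index_mark']:
    a={c:at(P[c],n) for c in P};print(n,a)
    if a['scene'] and a['top']: print('   ',tri([ray(P[c],a[c][0][1]) for c in P]))
cv2.imwrite('pics/both.png',np.vstack([cv2.resize(P[c]['pixels'],(480,300)) for c in P]))
E
python3 a.py
```

```text
pics
{'t': 0.0, 'joints': array([-1.3,  0.5, -0. ,  1.5,  0. ,  1.1, -0.1]), 'dq': array([ 0., -0., -0., -0., -0., -0.,  0.]), 'effort': array([  0. , -50.8,  -0.1, -23.6,  -0.1,   0. ,   0. ]), 'position': array([204.3, 642.7, 221.5]), 'eef_rot': array([-3.1,  0. ,  2.8]), 'contact_force': array([-0.2, -0.1,  0.7]), 'moment': array([-0.,  0.,  0.]), 'grip_width': 1.0005690668031502}
scene [-280.6 -590.5  737.7] [-2.1  0.  -0.9] 48.62341821545518
top [ 291.8  -20.7 1242. ] [-3.   0.  -1.6] 44.64029741553965
bore_left {'scene': [], 'top': [(0.89, array([286.6, 158.4]))]}
bore_right {'scene': [], 'top': [(0.71, array([340.4, 165. ]))]}
pin_1 {'scene': [(0.72, array([403.2, 289.5])), (0.62, array([413.5, 262.5]))], 'top': [(0.44, array([413.5, 182.3]))]}
    [ 539.5 -252.9  -79.4]
offcut {'scene': [(0.64, array([408. , 280.1]))], 'top': [(0.84, array([424.2, 204.9])), (0.46, array([204.1, 190.2]))]}
    [ 473.7 -274.3    8.5]
shaft_seat {'scene': [(0.89, array([330.1, 209.1])), (0.2, array([404.2, 292.2]))], 'top': [(0.63, array([311.6, 179.2]))]}
    [537.6   7.1  70.5]
saddle {'scene': [(0.56, array([256.4, 200.2]))], 'top': [(0.63, array([205.1, 191.2]))]}
    [526.7 285.9   4.9]
stem {'scene': [(0.72, array([250.6, 146.7]))], 'top': [(0.77, array([190.2, 176.3]))]}
    [523.7 275.8 192.7]
gauge {'scene': [(0.96, array([257.1, 201. ]))], 'top': [(0.64, array([206.6, 192.6]))]}
    [523.5 281.1   5.3]
bearing {'scene': [(0.83, array([342.1, 215.8]))], 'top': [(0.92, array([309.7, 162.4]))]}
    [596.   10.5  13.7]
sole_plate {'scene': [(0.91, array([339.7, 223.4]))], 'top': [(0.93, array([309.6, 166.6]))]}
    [589.5  12.6 -10. ]
pointer_tip {'scene': [(0.53, array([250.4, 185.2])), (0.25, array([406.6, 289.2]))], 'top': [(0.57, array([203.4, 192.5]))]}
    [507.6 276.7  71.8]
index_mark {'scene': [], 'top': [(0.65, array([204.9, 192.1]))]}
```

View pics/both.png

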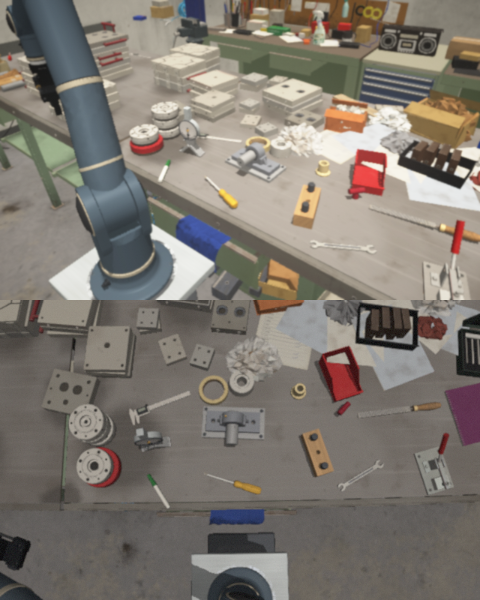

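Run:
```python
from h import *
np.set_printoptions(precision=2,suppress=True)
s,p,R=st();print(p,R,s['eef_rot'])
P=env.get_image('top')
print('bores',onz(P,(286.6,158.4),30),onz(P,(340.4,165.),30))
for n in['pin_1','offcut']:
    print(n,[(r['score'],np.array(r['box'])*[640,400,640,400]) for r in env.look_for(P,n)[:4]])
W=env.get_image('wrist');print(W['origin'],rot(W['attitude']),W['fov_y']); print('wrist cam in tool',R.T@(np.array(W['origin'])-p), R.T@rot(W['attitude']))
```

```text
[204.48 643.31 222.58] [[-0.95  0.3   0.  ]
 [ 0.3   0.95  0.  ]
 [ 0.    0.   -1.  ]] [ 3.14 -0.    2.83]
bores [601.22  72.26  30.  ] [580.79 -65.18  30.  ]
pin_1 []
offcut []
[132.81 664.92 383.56] [[ 0.3   0.92  0.26]
 [ 0.95 -0.29 -0.08]
 [ 0.    0.28 -0.96]] 61.57908366599367
wrist cam in tool [  74.86   -1.11 -160.98] [[ 0.   -0.96 -0.28]
 [ 1.   -0.    0.  ]
 [-0.   -0.28  0.96]]
```

The top view shows the bearing at about (310,165), the offcut with two pins at (417,181) and (427,223), and the gauge upright at (200,185). Its shaft points towards the robot, and it is yawed about -8°. I'm moving over the bearing with the jaws along its x axis.

Request:
{"api": "step_arm", "payload": {
  "motion": [
    {"dr": [0,0,40],"xyz": [-26,-23,-8],"grip": 1},
    {"dr": [0,0,80.8],"xyz": [-52,-46,-8],"grip": 1},
    {"dr": [0,0,80.8],"xyz": [-52,-46,-8],"grip": 1},
    {"dr": [0,0,80.8],"xyz": [-52,-46,-8],"grip": 1},
    {"dr": [0,0,80.8],"xyz": [-52,-46,-8],"grip": 1},
    {"dr": [0,0,80.8],"xyz": [-52,-46,-8],"grip": 1},
    {"dr": [0,0,80.8],"xyz": [-52,-46,-8],"grip": 1},
    {"dr": [0,0,80.8],"xyz": [-52,-46,-8],"grip": 1},
    {"dr": [0,0,80.8],"xyz": [-52,-46,-8],"grip": 1},
    {"dr": [0,0,80.8],"xyz": [-52,-46,-8],"grip": 1},
    {"dr": [0,0,80.8],"xyz": [-52,-46,-8],"grip": 1},
    {"dr": [0,0,80.8],"xyz": [-52,-46,-8],"grip": 1},
    {"dr": [0,0,80.8],"xyz": [-52,-46,-8],"grip": 1},
    {"dr": [0,0,80.8],"xyz": [-52,-46,-8],"grip": 1},
    {"dr": [0,0,80.8],"xyz": [-52,-46,-8],"grip": 1},
    {"dr": [0,0,80.8],"xyz": [-52,-46,-8],"grip": 1},
    {"dr": [0,0,80.8],"xyz": [-52,-46,-8],"grip": 1},
    {"dr": [0,0,80.8],"xyz": [-52,-46,-8],"grip": 1}
  ]
}}

```text
t: 3.3
position: [560.0, 49.3, 302.2]
eef_rot: [-3.141, -0.001, 1.427]
contact_force: [-0.3, -0.3, -0.2]
grip_width: 1.001
```

```bash
cat > w.py <<'E'
import sys
from h import *
np.set_printoptions(precision=1,suppress=True)
# usage: w.py name  thing:z ...
s,p,R=st();print('tcp',p,'t',s['t'],'w',s['grip_width'],'F',s['contact_force'],'\nR',R.round(3).tolist(),'j',np.array(s['joints']).round(2))
W=env.get_image('wrist');save(W,sys.argv[1]+'.png')
for a in sys.argv[2:]:
    n,z=a.split(':');
    for sc,uv in at(W,n): print(n,sc,uv,onz(W,uv,float(z)))
E
python3 w.py w1 bore_left:30 bore_right:30 shaft_seat:62 bearing:12 pin_1:17 offcut:0
```

```text
tcp [560.   49.3 302.2] t 3.3 w 1.0005923183992744 F [-0.3 -0.3 -0.2] 
R [[0.143, 0.99, -0.001], [0.99, -0.143, 0.001], [0.001, -0.001, -1.0]] j [-0.6  0.2  0.5  1.7 -0.1  1.2 -0.2]
bore_left 0.75 [343.7 137.2] [596.7  81.6  30. ]
bore_right 0.94 [350.3 234.8] [589.3 -51.4  30. ]
bore_right 0.35 [346.1 135.9] [599.9  82.8  30. ]
shaft_seat 0.85 [313.1 202. ] [547.4  11.4  62. ]
shaft_seat 0.21 [349.7 237.3] [586.8 -41.8  62. ]
bearing 0.63 [343.2 188.6] [588.5  10.6  12. ]
offcut 0.44 [300.1 357.2] [ 483.  -266.4    0. ]
```

View pics/w1.png

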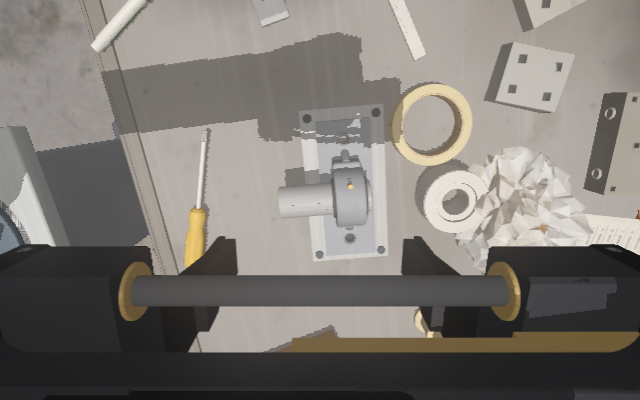

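Run:
```python
from h import *
np.set_printoptions(precision=1,suppress=True)
W=env.get_image('wrist');T=env.get_image('top')
for uv in[(300,110),(383,104),(388,257),(313,262)]: print(onz(W,uv,12))
for P,n in((W,'w'),(T,'t')):
    for r in env.trace(P,'sole_plate')[:1]:
        m=r['mask'].astype(np.uint8);print(n,r['score'],m.sum())
        c=max(cv2.findContours(m,0,2)[0],key=cv2.contourArea);b=cv2.boxPoints(cv2.minAreaRect(cv2.convexHull(c)));print(b)
        for q in b: print('  ',onz(P,q,12))
    print(n,[(a,uv,onz(P,uv,30)) for k in('bore_left','bore_right') for a,uv in at(P,k,1)])
t=T['pixels'][130:250,180:460];w=W['pixels'][90:280,260:420]
cv2.imwrite('pics/c1.png',np.vstack([cv2.resize(t,(784,336),interpolation=2),cv2.resize(w,None,fx=1.3,fy=1.3)[:,:].copy() if 0 else cv2.copyMakeBorder(cv2.resize(w[:,:],(220,261)),0,0,0,564,0)]))
```

```text
[546.9 120.8  12. ]
[654.1 112.6  12. ]
[ 641.1 -103.2   12. ]
[531.  -95.1  12. ]
w 0.67 4376
[[298.  108.4]
 [381.7 102.1]
 [393.1 253.7]
 [309.3 260. ]]
   [544.6 123.2  12. ]
   [652.7 115.1  12. ]
   [648.9 -99.1  12. ]
   [526.2 -91.1  12. ]
w [(0.59, array([342.2, 135.8]), array([595.8,  81.8,  30. ])), (0.94, array([348.7, 235.1]), array([587.5, -53.4,  30. ]))]
t 0.6 740
[[303. 142.]
 [352. 142.]
 [352. 185.]
 [303. 185.]]
   [649.1  30.4  12. ]
   [646.2 -97.9  12. ]
   [531.7 -94.2  12. ]
   [534.3  31.8  12. ]
t [(0.18, array([205.7, 190.9]), array([520.7, 280.1,  30. ])), (0.84, array([340.8, 161.3]), array([590.4, -66.5,  30. ]))]
```

View pics/c1.png

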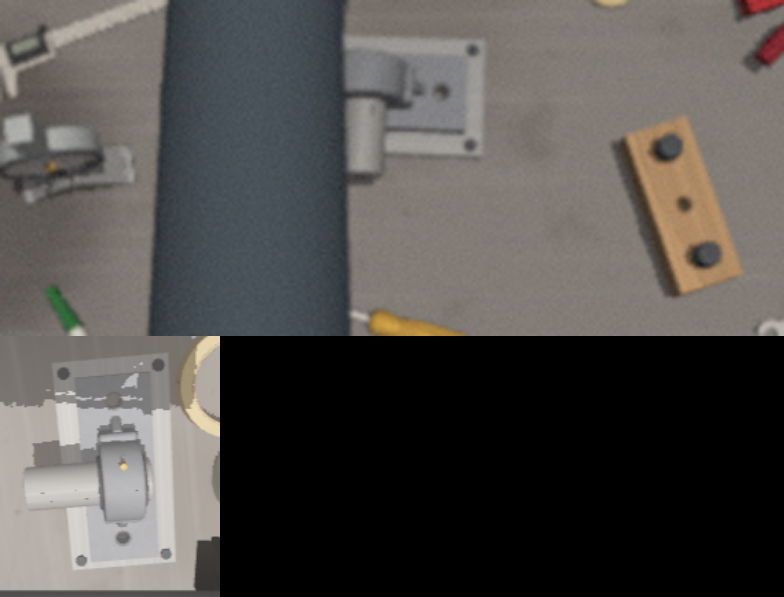

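The wrist view shows the plate corners at (300,110), (383,104), (388,257) and (313,262). That puts the centre near (593,9) with yaw about -4°. The bores are at (342,136) and (349,237). In the top crop the pin knobs are at about (419,182) and (432,220). The pins are next.

Request:
{"api": "step_arm", "payload": {
  "motion": [
    {"dr": [0,0,-4],"xyz": [-33.2,-3.3,10],"grip": 1},
    {"dr": [0,0,-4],"xyz": [-33.2,-3.3,10],"grip": 1},
    {"dr": [0,0,-4],"xyz": [-33.2,-3.3,10],"grip": 1},
    {"dr": [0,0,-4],"xyz": [-33.2,-3.3,10],"grip": 1},
    {"dr": [0,0,-4],"xyz": [-33.2,-3.3,10],"grip": 1},
    {"dr": [0,0,-4],"xyz": [-33.2,-3.3,10],"grip": 1},
    {"dr": [0,0,-4],"xyz": [-33.2,-3.3,10],"grip": 1},
    {"dr": [0,0,-4],"xyz": [-33.2,-3.3,10],"grip": 1},
    {"dr": [0,0,-4],"xyz": [-33.2,-3.3,10],"grip": 1},
    {"dr": [0,0,-4],"xyz": [-33.2,-3.3,10],"grip": 1}
  ]
}}

```text
t: 5.05
position: [480.1, -275.1, 202.6]
eef_rot: [3.141, -0.001, 1.495]
contact_force: [0.8, 0.3, -0.0]
grip_width: 1.002
```

```bash
cat > pins.py <<'E'
from h import *
import sys
np.set_printoptions(precision=1,suppress=True)
s,p,R=st();print('tcp',p,'t',s['t'],'\nR',R.round(3).tolist())
W=env.get_image('wrist');save(W,sys.argv[1]+'.png')
print('org',[(a,uv,onz(W,uv,17)) for a,uv in at(W,'pin_1')])
for r in env.trace(W,'pin_1')[:3]:
    m=r['mask'];v,u=np.nonzero(m)
    # knob as cylinder: fit x,y so that projected-hull centre matches mask box centre
    b=np.array([(u.min()+u.max()+1)/2,(v.min()+v.max()+1)/2])
    th=np.linspace(0,6.28,40)
    cyl=np.array([[11*np.cos(t),11*np.sin(t),z] for t in th for z in(45,75)])
    def res(x):
        q=proj(W,cyl+[x[0],x[1],0]);return (q.min(0)+q.max(0))/2-b
    x0=onz(W,b,60)[:2];sol=least_squares(res,x0)
    q=proj(W,cyl+[*sol.x,0])
    print(r['score'],b,'size',np.ptp(u)+1,np.ptp(v)+1,'model',np.ptp(q,0),'xy',sol.x,'rel tool',R.T@(np.array([*sol.x,0])-[p[0],p[1],0]))
E
python3 pins.py w2
```

```text
tcp [ 480.1 -275.1  202.6] t 5.05 
R [[0.076, 0.997, 0.0], [0.997, -0.076, 0.001], [0.001, 0.0, -1.0]]
org [(0.91, array([357.1, 154.8]), array([ 521.8, -251.4,   17. ])), (0.76, array([269.4, 192.2]), array([ 426.9, -284.2,   17. ]))]
0.87 [367.5 166.5] size 27 27 model [28.7 29.5] xy [ 525.7 -256. ] rel tool [22.4 44.1  0. ]
0.57 [266.5 203.5] size 27 29 model [28.2 31.3] xy [ 430.9 -284.1] rel tool [-12.7 -48.3  -0. ]
```

View pics/w2.png

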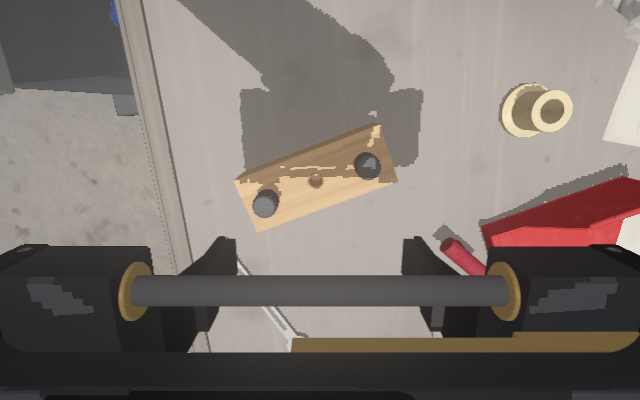

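The picture shows the pins' knobs at (368,166) and (266,203) in the offcut. They measure 99 mm apart, and 100 was expected. I'm taking the far pin first.

Request:
{"api": "step_arm", "payload": {
  "force": 25,
  "motion": [
    {"dr": [0,0,0],"xyz": [2.24,4.41,3],"grip": 1},
    {"dr": [0,0,0],"xyz": [2.24,4.41,7],"grip": 1},
    {"dr": [0,0,0],"xyz": [2.24,4.41,11],"grip": 1},
    {"dr": [0,0,0],"xyz": [2.24,4.41,14],"grip": 1},
    {"dr": [0,0,0],"xyz": [2.24,4.41,15.45],"grip": 1},
    {"dr": [0,0,0],"xyz": [2.24,4.41,15.45],"grip": 1},
    {"dr": [0,0,0],"xyz": [2.24,4.41,15.45],"grip": -1},
    {"dr": [0,0,0],"xyz": [2.24,4.41,15.45],"grip": -1},
    {"dr": [0,0,0],"xyz": [2.24,4.41,15.45],"grip": -1},
    {"dr": [0,0,0],"xyz": [2.24,4.41,15.45],"grip": -1},
    {"dr": [0,0,0],"xyz": [2.24,4.41,15.45],"grip": -1},
    {"dr": [0,0,0],"xyz": [2.24,4.41,15.45],"grip": -1},
    {"dr": [0,0,0],"xyz": [2.24,4.41,15.45],"grip": -1},
    {"dr": [0,0,0],"xyz": [2.24,4.41,15.45],"grip": -1}
  ]
}}

```text
t: 6.6
position: [526.0, -255.6, 48.3]
eef_rot: [3.141, -0.001, 1.496]
contact_force: [0.6, -0.4, 0.2]
grip_width: 0.351
```

Request:
{"api": "step_arm", "payload": {
  "motion": [
    {"dr": [0,0,0],"xyz": [0,0,0],"grip": -1},
    {"dr": [0,0,0],"xyz": [0,0,0],"grip": -1},
    {"dr": [0,0,0],"xyz": [0,0,0],"grip": -1},
    {"dr": [0,0,0],"xyz": [0,0,0],"grip": -1},
    {"dr": [0,0,0],"xyz": [0,0,0],"grip": -1}
  ]
}}

```text
t: 7.1
position: [525.9, -255.6, 48.3]
eef_rot: [3.141, -0.001, 1.496]
contact_force: [-1.0, -0.4, 0.9]
grip_width: 0.245
```

Request:
{"api": "step_arm", "payload": {
  "motion": [
    {"dr": [0,0,0],"xyz": [0,0,-3],"grip": -1},
    {"dr": [0,0,0],"xyz": [0,0,-7.2],"grip": -1},
    {"dr": [0,0,0],"xyz": [4,1,-7.2],"grip": -1},
    {"dr": [0,0,0],"xyz": [8.5,2,-7.2],"grip": -1},
    {"dr": [0,0,0],"xyz": [13,3,-7.2],"grip": -1},
    {"dr": [0,0,0],"xyz": [17.5,4.7,-7.2],"grip": -1},
    {"dr": [0,0,0],"xyz": [20.3,4.7,-7.2],"grip": -1},
    {"dr": [0,0,0],"xyz": [20.3,4.7,-7.2],"grip": -1},
    {"dr": [0,0,0],"xyz": [20.3,4.7,-7.2],"grip": -1},
    {"dr": [0,0,0],"xyz": [20.3,4.7,-7.2],"grip": -1}
  ]
}}

```text
t: 8.1
position: [587.4, -58.3, 120.5]
eef_rot: [3.141, 0.0, 1.494]
contact_force: [0.2, -0.3, -1.0]
grip_width: 0.25
```

```bash
cat > hov.py <<'E'
from h import *
import sys
np.set_printoptions(precision=1,suppress=True)
s,p,R=st();print('tcp',p,'t',s['t'],s['grip_width'],'\nR',R.round(3).tolist())
W=env.get_image('wrist');save(W,sys.argv[1]+'.png')
for n,z in((sys.argv[2],30),('pin_1',p[2]-31.3),('sole_plate',0),('shaft_seat',62)):
    for a,uv in at(W,n,2):
        X=onz(W,uv,z);print(n,a,uv,X,'tool-rel',R.T@(X-p))
print('tcp pix',proj(W,p),'tip exp',proj(W,p+R@[0,0,31.3]))
c=W['pixels'][100:300,200:460];cv2.imwrite('pics/%s_c.png'%sys.argv[1],cv2.resize(c,(780,600),interpolation=cv2.INTER_CUBIC))
E
python3 hov.py w3 bore_right
```

```text
tcp [587.4 -58.3 120.5] t 8.1 0.24978255610254532 
R [[0.077, 0.997, 0.0], [0.997, -0.077, -0.0], [-0.0, 0.0, -1.0]]
bore_right 0.63 [315.2   4.6] [596.   81.2  30. ] tool-rel [139.8  -2.2  90.4]
pin_1 0.8 [317.6 226.5] [587.3 -54.1  89.2] tool-rel [ 4.2 -0.4 31.3]
shaft_seat 0.98 [243.  115.8] [545.1  13.9  62. ] tool-rel [ 68.7 -47.7  58.4]
tcp pix [[318.3 254.7]] tip exp [[318.4 233. ]]
```

View pics/w3_c.png

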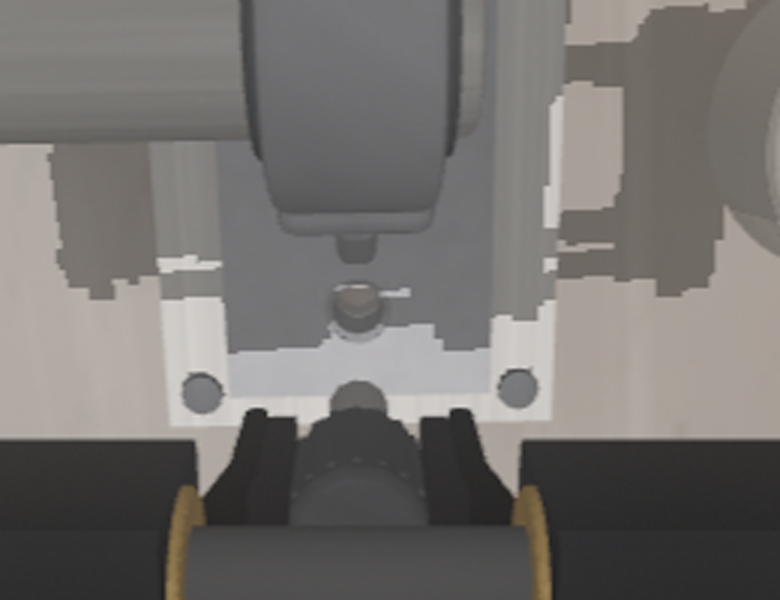

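The crop shows the bore mouth centred at crop (358,310), which is full-picture (319.3,203.3). The pin tip disc is at crop (358,400), as predicted, and the yaw is aligned.

Run:
```python
from h import *
s,p,R=st();W=env.get_image('wrist')
X=onz(W,(319.2,203.2),30);T=onz(W,(319.3,233.3),p[2]-31.3);print(X,T,'bore rel tcp tool',R.T@(X-p),'tip',R.T@(T-p))
g=W['pixels'][190:216,305:335].mean(2).astype(int)
for r in g[::2]: print(' '.join('%3d'%v for v in r[::2]))
```

```text
[588.39966   -55.8795419  30.       ] [588.23000446 -58.05049971  89.16571842] bore rel tcp tool [ 1.94160374  0.57069691 90.46676825] tip [-0.21220026  0.59348553 31.30018405]
116 116 116 115 116 115 116 115 115 115 115 116 115 118 116
116 116 115 117 116 117 116 115 115 115 115 116 117 118 116
117 116 116 117 117 106 102 101 101 108 115 116 115 118 116
117 118 116 146 151 132 169 150 112 103 102 114 115 117 115
116 118 113 103 108 110 112 114 114 113 127 157 182 175 180
115 115 105  98 103 110 112 114 114 110 100 101 111 119 117
115 114 105  97 103 101 104 106 102 103 101  96 107 116 115
117 116 107  88  98 107 102 104 105 109  92  97 107 116 115
117 117 109  95  91  93  98 103  94  93  91 101 109 115 115
117 116 133 137  92  94  94  94  94  93  96 110 112 115 115
116 117 146 134 143 101  94  94  94 109 152 157 182 180 180
117 117 157 172 150 150 149 149 150 152 140 184 183 181 180
116 148 182 182 182 168 150 150 156 176 184 184 183 181 181
```

Request:
{"api": "step_arm", "payload": {
  "motion": [
    {"dr": [0,0,0],"xyz": [0.21,0,3],"grip": -1},
    {"dr": [0,0,0],"xyz": [0.21,0,5.3],"grip": -1},
    {"dr": [0,0,0],"xyz": [0.21,0,5.5],"grip": -1},
    {"dr": [0,0,0],"xyz": [0.21,0,5.5],"grip": -1},
    {"dr": [0,0,0],"xyz": [0.21,0,5.8],"grip": -1},
    {"dr": [0,0,0],"xyz": [0.21,0,6.1],"grip": -1},
    {"dr": [0,0,0],"xyz": [0.21,0,6.4],"grip": -1},
    {"dr": [0,0,0],"xyz": [0.21,0,6.6],"grip": -1}
  ]
}}

```text
t: 9.2
position: [588.0, -55.8, 54.7]
eef_rot: [3.141, -0.0, 1.495]
contact_force: [-0.8, -0.4, 0.7]
grip_width: 0.245
```

Request:
{"api": "step_arm", "payload": {
  "motion": [
    {"dr": [0,0,0],"xyz": [0,0,0.4],"grip": -1},
    {"dr": [0,0,0],"xyz": [0,0,0.8],"grip": -1},
    {"dr": [0,0,0],"xyz": [0,0,1.2],"grip": -1},
    {"dr": [0,0,0],"xyz": [0,0,1.6],"grip": -1},
    {"dr": [0,0,0],"xyz": [0,0,1.9],"grip": -1},
    {"dr": [0,0,0],"xyz": [0,0,2.15],"grip": -1},
    {"dr": [0,0,0],"xyz": [0,0,2.15],"grip": -1}
  ]
}}

```text
t: 9.9
position: [587.8, -56.0, 33.3]
eef_rot: [3.141, -0.0, 1.495]
contact_force: [-0.6, -0.8, 2.8]
grip_width: 0.243
```

Request:
{"api": "step_arm", "payload": {
  "motion": [
    {"dr": [0,0,0],"xyz": [0,0,0],"grip": 0.1},
    {"dr": [0,0,0],"xyz": [0,0,0],"grip": 0.1},
    {"dr": [0,0,0],"xyz": [0,0,0],"grip": 0.1},
    {"dr": [0,0,0],"xyz": [0,0,0],"grip": 0.1},
    {"dr": [0,0,0],"xyz": [0,0,-2],"grip": 0.1},
    {"dr": [0,0,0],"xyz": [0,0,-5],"grip": 0.1},
    {"dr": [0,0,0],"xyz": [0,0,-8.7],"grip": 0.1},
    {"dr": [0,0,0],"xyz": [0,0,-8.7],"grip": 0.1}
  ]
}}

```text
t: 10.7
position: [591.3, -56.7, 125.0]
eef_rot: [3.132, -0.001, 1.494]
contact_force: [1.2, -0.4, 0.3]
grip_width: 0.544
```

```bash
python3 hov.py w4 bore_right; python3 -c "
from h import *
s,p,R=st();print('to B hover',R.T@(np.array([430.9,-284.1,120])-p))"
```

```text
tcp [591.3 -56.7 125. ] t 10.7 0.543909566990541 
R [[0.077, 0.997, 0.01], [0.997, -0.077, 0.0], [0.001, 0.01, -1.0]]
bore_right 0.87 [311.4 203.2] [586.7 -55.6  30. ] tool-rel [ 0.7 -5.6 94.9]
pin_1 0.75 [310.4 191.8] [588.9 -30.5  93.7] tool-rel [26.  -4.7 31.3]
shaft_seat 0.6 [237.7 121.6] [544.7  12.1  62. ] tool-rel [ 65.  -52.3  62.5]
tcp pix [[318.3 254.7]] tip exp [[318.4 233. ]]
to B hover [-239.62159936 -138.17036538   -0.75308998]
```

View pics/w4_c.png

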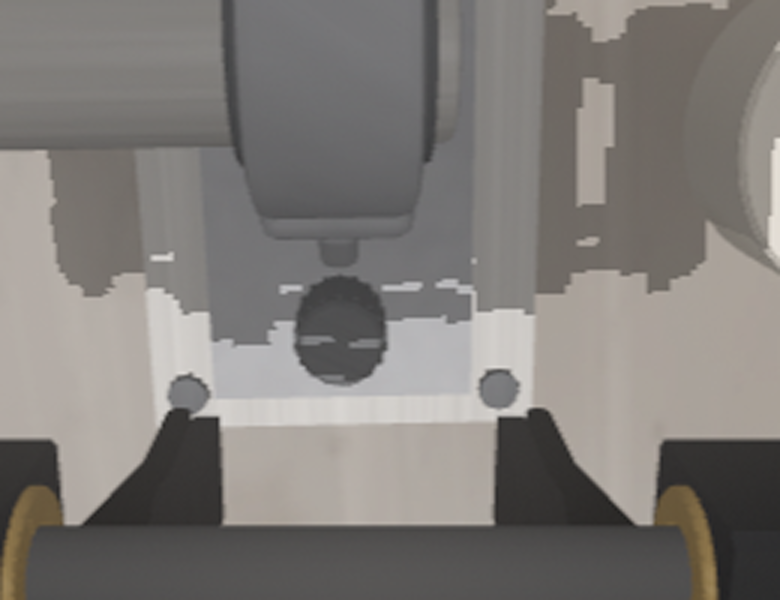

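The pin is home at crop (340,330), with its knob down on the foot. Now the second pin.

Request:
{"api": "step_arm", "payload": {
  "motion": [
    {"dr": [0.5,0,0],"xyz": [-4,-2.3,0],"grip": 0.3},
    {"dr": [0.5,0,0],"xyz": [-8,-4.6,0],"grip": 0.3},
    {"dr": [0.5,0,0],"xyz": [-12,-6.9,0],"grip": 0.3},
    {"dr": [0.5,0,0],"xyz": [-16,-9.2,0],"grip": 0.3},
    {"dr": [0.5,0,0],"xyz": [-20,-11.5,0],"grip": 0.3},
    {"dr": [0.5,0,0],"xyz": [-24,-13.8,0],"grip": 0.3},
    {"dr": [0.5,0,0],"xyz": [-24,-13.8,0],"grip": 0.3},
    {"dr": [0.5,0,0],"xyz": [-24,-13.8,0],"grip": 0.3},
    {"dr": [0.5,0,0],"xyz": [-24,-13.8,0],"grip": 0.3}
  ]
}}

```text
t: 11.85
position: [431.4, -283.3, 118.5]
eef_rot: [-3.13, -0.001, 1.496]
contact_force: [-0.0, -0.2, 0.7]
grip_width: 0.651
```

```bash
python3 pins.py w5; python3 -c "
from h import *
s,p,R=st();print('to B',R.T@(np.array([430.9,-284.1,48.3])-p))"
```

```text
tcp [ 431.4 -283.3  118.5] t 11.85 
R [[0.074, 0.997, -0.012], [0.997, -0.074, 0.002], [0.001, -0.012, -1.0]]
org [(0.58, array([319.1, 203. ]), array([ 430.6, -284.2,   17. ]))]
0.66 [318.5 221.5] size 33 39 model [33.9 44.4] xy [ 430.9 -284.4] rel tool [-1.1 -0.4  0. ]
to B [-1.10575703e+00 -5.28805607e-02  7.05181783e+01]
```

Request:
{"api": "step_arm", "payload": {
  "motion": [
    {"dr": [-0.69,0,0],"xyz": [-0.11,0,3],"grip": 0.3},
    {"dr": [-0.69,0,0],"xyz": [-0.11,0,6],"grip": 0.3},
    {"dr": [-0.69,0,0],"xyz": [-0.11,0,7.02],"grip": 0.3},
    {"dr": [-0.69,0,0],"xyz": [-0.11,0,7.02],"grip": 0.3},
    {"dr": [-0.69,0,0],"xyz": [-0.11,0,7.02],"grip": -1},
    {"dr": [-0.69,0,0],"xyz": [-0.11,0,7.02],"grip": -1},
    {"dr": [-0.69,0,0],"xyz": [-0.11,0,7.02],"grip": -1},
    {"dr": [-0.69,0,0],"xyz": [-0.11,0,7.02],"grip": -1},
    {"dr": [-0.69,0,0],"xyz": [-0.11,0,7.02],"grip": -1},
    {"dr": [-0.69,0,0],"xyz": [-0.11,0,7.02],"grip": -1},
    {"dr": [-0.69,0,0],"xyz": [-0.11,0,7.02],"grip": -1},
    {"dr": [-0.69,0,0],"xyz": [-0.11,0,7.02],"grip": -1},
    {"dr": [-0.69,0,0],"xyz": [-0.11,0,7.02],"grip": -1}
  ]
}}

```text
t: 13.3
position: [430.3, -284.0, 48.8]
eef_rot: [-3.141, -0.002, 1.497]
contact_force: [-2.6, 1.0, 5.7]
grip_width: 0.243
```

Run:
```python
from h import *
s,p,R=st();print(p,R.round(3).tolist(),s['grip_width'])
y=np.array([np.sin(.066),np.cos(.066)])
for d in(137,):
    b=np.array([588.4,-55.9])+y*d;print('left bore',b,R.T@(np.array([*b,160])-p))
```

```text
[ 430.25072302 -283.98025571   48.84981749] [[0.073, 0.997, -0.0], [0.997, -0.073, 0.002], [0.002, -0.0, -1.0]] 0.2432641505847177
left bore [597.43543694  80.8017223 ] [ 376.24727533  139.89742866 -110.62404974]
```

Request:
{"api": "step_arm", "payload": {
  "motion": [
    {"dr": [0,0,0],"xyz": [0,0,-3],"grip": -1},
    {"dr": [0,0,0],"xyz": [0,0,-7],"grip": -1},
    {"dr": [0,0,0],"xyz": [3,1,-10],"grip": -1},
    {"dr": [0,0,0],"xyz": [7,2.5,-11.5],"grip": -1},
    {"dr": [0,0,0],"xyz": [11.5,4.2,-11.5],"grip": -1},
    {"dr": [0,0,0],"xyz": [16,6,-11.5],"grip": -1},
    {"dr": [0,0,0],"xyz": [20.5,7.6,-11.5],"grip": -1},
    {"dr": [0,0,0],"xyz": [25,9.3,-11.5],"grip": -1},
    {"dr": [0,0,0],"xyz": [29.5,11,-11.5],"grip": -1},
    {"dr": [0,0,0],"xyz": [34,12.6,-11.5],"grip": -1},
    {"dr": [0,0,0],"xyz": [37.6,14,-10],"grip": -1},
    {"dr": [0,0,0],"xyz": [37.6,14,-7.2],"grip": -1},
    {"dr": [0,0,0],"xyz": [37.6,14,-7.2],"grip": -1},
    {"dr": [0,0,0],"xyz": [37.6,14,-7.2],"grip": -1},
    {"dr": [0,0,0],"xyz": [37.6,14,-7.2],"grip": -1}
  ]
}}

```text
t: 14.8
position: [598.2, 79.1, 122.7]
eef_rot: [3.14, -0.002, 1.495]
contact_force: [-0.2, 0.4, -0.6]
grip_width: 0.243
```

```bash
python3 hov.py w6 bore_left
```

```text
tcp [598.2  79.1 122.7] t 14.8 0.24347217322344325 
R [[0.076, 0.997, 0.002], [0.997, -0.076, 0.002], [0.002, 0.002, -1.0]]
bore_left 0.89 [314.4 202.7] [595.2  81.2  30. ] tool-rel [ 1.7 -3.3 92.7]
pin_1 0.66 [318.6 230.4] [598.5  80.8  91.4] tool-rel [ 1.7  0.1 31.3]
tcp pix [[318.3 254.7]] tip exp [[318.4 233. ]]
```

View pics/w6_c.png

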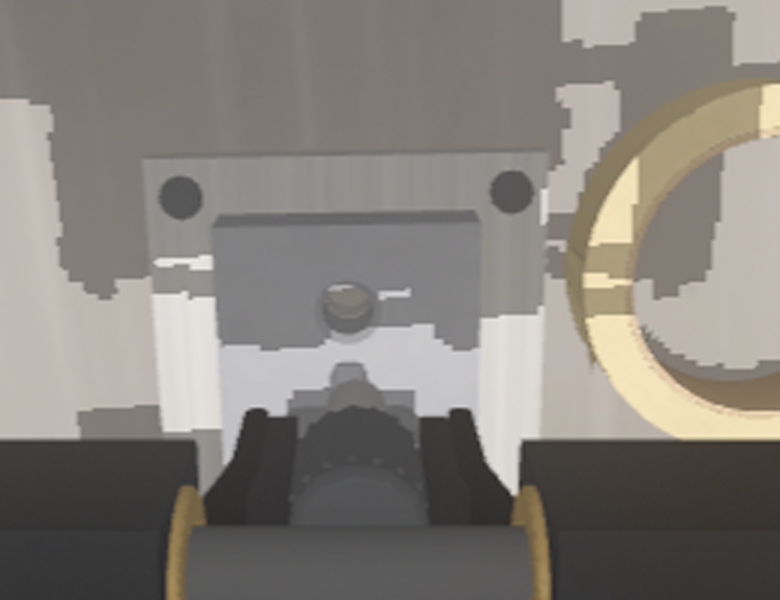

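Run:
```python
from h import *
s,p,R=st();W=env.get_image('wrist')
X=onz(W,(316,203.2),30);T=onz(W,(319.2,233.3),p[2]-31);print('bore',R.T@(X-p),'tip',R.T@(T-p),p)
A=cv2.imread('pics/w3.png')[222:242,305:335].mean(2).astype(int);B=W['pixels'][222:242,305:335].mean(2).astype(int)
for a in(A,B):
    for r in a[::2]: print(' '.join('%3d'%v for v in r[::1]))
    print()
```

```text
bore [ 1.43407996 -1.97200606 92.32474637] tip [-0.06730461  0.50690365 31.00049933] [597.87089955  80.13786744 122.3234019 ]
182 183 183 183 183 182 182 182 182 183 183 183 184 184 184 184 184 184 184 183 182 182 183 183 183 183 183 182 183 183
182 181 182 182 183 182 183 183 183 182 183 183 183 184 185 185 184 184 183 182 182 182 181 181 181 181 181 181 182 182
181 182 182 182 182 182 182 182 182 182 182 183 175 165 176 185 184 184 183 182 181 181 180 180 180 180 180 181 182 182
182 183 183 183 184 183 182 167 144 128 102 101 101 101 101 101 101 101 101 126 164 180 180 180 180 180 181 181 182 182
182 183 184 184 184 183 161 111  99 100  99 100 101 101 101 101 100 100 100 100  99  99 151 181 181 182 182 182 183 183
201 202 201 199 189 149  97  98  99 100 101 100 101 101 102 102 101 102 101 100  99  98  97 166 201 201 203 205 205 205
207 208 207 205 178 113  97  98 100 101 101 102 101 102 101 101 102 101 101 100  99  99  97 112 172 201 203 205 205 205
207 208 207 205 178 114  90  91  92  83  76  67  67  67  66  71  74  73  73  78  79  82  93  96 166 201 203 205 204 205
207 208 207 20
[... 726 characters left out ...]
 171 112 113 114 114 115 115 115 115 115 114 114 115 114 113 112 139 183 200 200 200 200 200 200 200
129 129 129 130 121 109 111 112 114 115 115 115 115 115 116 115 114 115 114 113 112 111 116 128 134 133 134 133 133 131
129 129 129 127 118 111 112 113 114 114 115 115 115 115 115 116 115 114 114 113 113 112 110 121 132 131 132 131 131 130
129 129 129 121 111 111 112 114 105  87  77  76  76  76  76  76  77  82  81  76  85  96 104 114 122 122 118 119 118 121
105 106  98  83  75  74  74  76  75  75  75  76  75  75  75  75  75  75  75  75  75  76  76  76  82  89  94 101 104 104
 96  79  74  74  75  75  74  75  75  75  75  75  75  74  75  75  75  75  75  75  76  75  75  75  74  74  75  82  98 106
```

Request:
{"api": "step_arm", "payload": {
  "motion": [
    {"dr": [0,0,0],"xyz": [0.15,-0.25,3],"grip": -1},
    {"dr": [0,0,0],"xyz": [0.15,-0.25,5.4],"grip": -1},
    {"dr": [0,0,0],"xyz": [0.15,-0.25,5.6],"grip": -1},
    {"dr": [0,0,0],"xyz": [0.15,-0.25,5.6],"grip": -1},
    {"dr": [0,0,0],"xyz": [0.15,-0.25,5.9],"grip": -1},
    {"dr": [0,0,0],"xyz": [0.15,-0.25,6.2],"grip": -1},
    {"dr": [0,0,0],"xyz": [0.15,-0.25,6.5],"grip": -1},
    {"dr": [0,0,0],"xyz": [0.15,-0.25,6.8],"grip": -1}
  ]
}}

```text
t: 15.9
position: [596.0, 81.2, 54.6]
eef_rot: [3.139, -0.001, 1.496]
contact_force: [-0.4, -1.5, 0.3]
grip_width: 0.245
```

Request:
{"api": "step_arm", "payload": {
  "motion": [
    {"dr": [0,0,0],"xyz": [0,0,0.4],"grip": -1},
    {"dr": [0,0,0],"xyz": [0,0,0.8],"grip": -1},
    {"dr": [0,0,0],"xyz": [0,0,1.2],"grip": -1},
    {"dr": [0,0,0],"xyz": [0,0,1.6],"grip": -1},
    {"dr": [0,0,0],"xyz": [0,0,1.9],"grip": -1},
    {"dr": [0,0,0],"xyz": [0,0,2.12],"grip": -1},
    {"dr": [0,0,0],"xyz": [0,0,2.12],"grip": -1}
  ]
}}

```text
t: 16.6
position: [595.9, 80.9, 33.8]
eef_rot: [3.14, -0.001, 1.496]
contact_force: [-2.5, -2.6, 4.3]
grip_width: 0.241
```

Request:
{"api": "step_arm", "payload": {
  "motion": [
    {"dr": [0,0,0],"xyz": [0,0,0],"grip": 0.1},
    {"dr": [0,0,0],"xyz": [0,0,0],"grip": 0.1},
    {"dr": [0,0,0],"xyz": [0,0,0],"grip": 0.1},
    {"dr": [0,0,0],"xyz": [0,0,0],"grip": 0.1},
    {"dr": [0,0,0],"xyz": [0,0,-2],"grip": 0.1},
    {"dr": [0,0,0],"xyz": [0,0,-5],"grip": 0.1},
    {"dr": [0,0,0],"xyz": [0,0,-10],"grip": 0.5},
    {"dr": [0,0,0],"xyz": [0,0,-14.5],"grip": 0.5},
    {"dr": [0,0,0],"xyz": [0,0,-19],"grip": 0.5},
    {"dr": [0,0,0],"xyz": [2,-1,-23],"grip": 0.5},
    {"dr": [0,0,0],"xyz": [6,-2.5,-26],"grip": 0.5},
    {"dr": [0,0,0],"xyz": [10,-4.5,-28],"grip": 0.5},
    {"dr": [0,0,0],"xyz": [14,-6.5,-30],"grip": 0.5},
    {"dr": [0,0,0],"xyz": [19.1,-8.6,-30],"grip": 0.5},
    {"dr": [0,0,0],"xyz": [19.1,-8.6,-30],"grip": 0.5},
    {"dr": [0,0,0],"xyz": [19.1,-8.6,-30],"grip": 0.5},
    {"dr": [0,0,0],"xyz": [19.1,-8.6,-30],"grip": 0.5}
  ]
}}

```text
t: 18.3
position: [524.4, 275.8, 333.7]
eef_rot: [3.14, -0.0, 1.494]
contact_force: [0.3, -0.4, 0.2]
grip_width: 0.754
```

```bash
cat > g.py <<'E'
from h import *
import sys
np.set_printoptions(precision=1,suppress=True)
s,p,R=st();print('tcp',p,'t',s['t'],'\nR',R.round(3).tolist(),np.array(s['joints']).round(2))
W=env.get_image('wrist');S=env.get_image('scene');T=env.get_image('top');save(W,'w7.png');save(S,'s7.png');save(T,'t7.png')
for n,z in(('stem',180),('gauge',0),('saddle',9.7),('pointer_tip',75),('index_mark',75)):
    rs=[]
    for k,P in(('w',W),('s',S),('t',T)):
        for a,uv in at(P,n,1):
            print(n,k,a,uv,onz(P,uv,z))
            if a>.5: rs.append(ray(P,uv))
    if len(rs)>1: print('  tri',tri(rs))
a=W['pixels'][:,:];b=cv2.resize(S['pixels'][130:240,200:320],(360,330),interpolation=2);c=cv2.resize(T['pixels'][150:230,160:240],(270,270),interpolation=2)
im=np.zeros((600,640,3),np.uint8);im[:270]=a[:270];im[270:600,:360]=b;im[270:540,365:635]=c
cv2.imwrite('pics/g7.png',im)
E
python3 g.py
```

```text
tcp [524.4 275.8 333.7] t 18.3 
R [[0.077, 0.997, 0.002], [0.997, -0.077, 0.0], [0.0, 0.002, -1.0]] [-1.   0.3  0.6  1.6 -0.1  1.3 -0.5]
stem w 0.76 [317.8 180.7] [524.3 282.1 180. ]
stem t 0.66 [190.8 177.5] [524.  277.8 180. ]
  tri [524.9 280.2 172.7]
gauge w 0.93 [313.9 155.6] [518.2 281.4   0. ]
gauge s 0.91 [255.5 206.1] [507.6 268.2   0. ]
gauge t 0.98 [207.8 191.7] [524.2 281.9   0. ]
  tri [521.2 281.9  -9.9]
saddle w 0.95 [316.9 153.7] [523.  285.2   9.7]
saddle s 0.64 [257.4 200.1] [525.7 276.    9.7]
saddle t 0.91 [206.3 191.8] [522.2 283.6   9.7]
  tri [524.8 282.8   6.7]
pointer_tip s 0.48 [249.6 186. ] [497.8 272.5  75. ]
pointer_tip t 0.37 [199.7 193. ] [507.3 283.9  75. ]
```

View pics/g7.png

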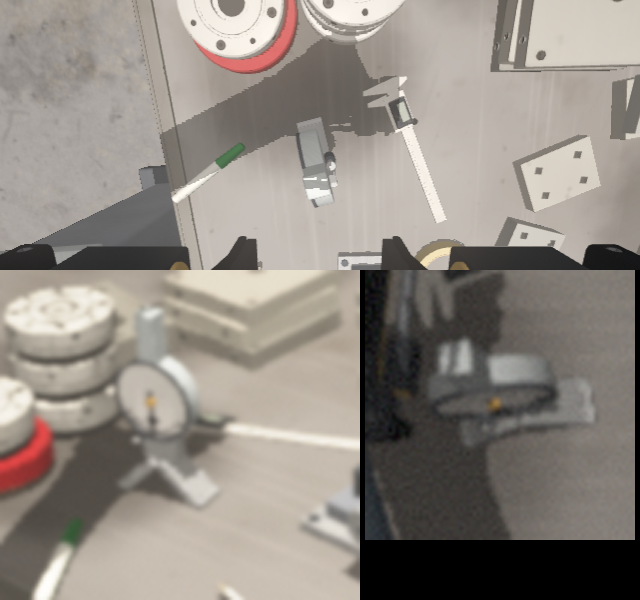

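The gauge stands upright with its dial towards the robot, at wrist (317,165), yawed roughly +8 to +12°. I'll fit its silhouette to get the yaw.

```bash
cat > fit.py <<'E'
from h import *
from scipy.optimize import minimize
np.set_printoptions(precision=2,suppress=True)
P=[env.get_image('wrist'),env.get_image('top')]
M=[env.trace(p,'gauge')[0]['mask'] for p in P]
print([m.sum() for m in M])
box=lambda a,b:np.array([[x,y,z] for x in(a[0],b[0]) for y in(a[1],b[1]) for z in(a[2],b[2])],float)
th=np.linspace(0,2*np.pi,40)
def parts(dx,h):
    dial=np.array([[x,44*np.cos(t),110+44*np.sin(t)] for t in th for x in(dx-10,dx+10)])
    arm=[np.array([[x,s*y,z] for x in(-18,18) for y,z in((52,0),(52-h,0),(8,44),(8,60),(52,h*.4))]) for s in(1,-1)]
    return [dial,box((-11,-11,140),(11,11,204))]+arm
def render(p,v):
    x,y,w,dx=v;R=Ro.from_euler('z',w).as_matrix();S=8
    im=np.zeros((1600,2560),np.uint8)
    for q in parts(dx,18):
        u=proj(p,q@R.T+[x,y,0]);c=cv2.convexHull(np.round(u*4).astype(np.int32));cv2.fillConvexPoly(im,c,1)
    return cv2.resize(im,(640,400),interpolation=cv2.INTER_AREA).astype(bool) if 0 else im[2::4,2::4].astype(bool)
def cost(v,k=(0,1)):
    c=0
    for i in k:
        r=render(P[i],v);c+=1-(r&M[i]).sum()/(r|M[i]).sum()
    return c
for k in((0,),(1,),(0,1)):
    best=min((minimize(cost,[523,282,w,d],args=(k,),method='Nelder-Mead',options=dict(initial_simplex=[[523,282,w,d],[528,282,w,d],[523,287,w,d],[523,282,w+.08,d],[523,282,w,d+8]])) for w in(.1,.25) for d in(-8,0)),key=lambda r:r.fun)
    print(k,best.x,'yaw deg',np.degrees(best.x[2]),best.fun)
v=best.x
out=[]
for i,(b) in enumerate(((90,230,270,370),(150,220,170,250))):
    im=P[i]['pixels'].copy();c=cv2.findContours(render(P[i],v).astype(np.uint8),0,1)[0];raw=im.copy();cv2.drawContours(im,c,-1,(0,0,255),1)
    f=4 if i==0 else 4
    for a in(raw,im): out.append(cv2.resize(cv2.copyMakeBorder(a[b[0]:b[1],b[2]:b[3]],0,140-(b[1]-b[0]),0,100-(b[3]-b[2]),0),(400,560) if 0 else (400,560),interpolation=2))
cv2.imwrite('pics/fit.png',cv2.resize(np.hstack(out),(800,280)))
cv2.imwrite('pics/fit2.png',np.hstack(out[:2]))
E
python3 fit.py
```

```text
[np.int64(2537), np.int64(970)]
(0,) [524.21 281.24   0.17  -3.25] yaw deg 9.762216322877988 0.08458864426419466
(1,) [522.25 280.69   0.19  -1.19] yaw deg 11.143049939859683 0.0751953125
(0, 1) [523.98 281.3    0.18  -2.86] yaw deg 10.122700223752886 0.1796419296732178
```

View pics/fit2.png

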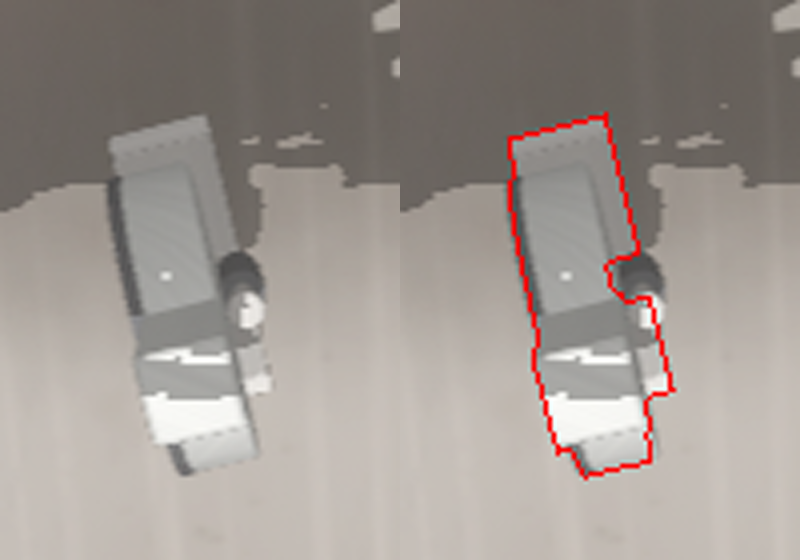

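The fit overlay matches: gauge at (524,281), yaw 10.1°. Before gripping it, I'll tilt the wrist camera to look at the dial face and measure the index angle.

```bash
cat > mv.py <<'E'
from h import *
def rel(X,Rt):
    s,p,R=st()
    return (R.T@(np.array(X)-p)/10).round(2), np.degrees(Ro.from_matrix(R.T@Rt).as_rotvec()).round(1)
def tool(yaw,t=0,roll=0):
    # tool y along gauge +y (yaw = gauge yaw), tilted forward by t, roll about gauge x
    h=np.array([np.cos(yaw),np.sin(yaw),0]);z=np.sin(t)*h-np.cos(t)*np.array([0,0,1]);x=-np.cos(t)*h-np.sin(t)*np.array([0,0,1])
    R=np.c_[x,np.cross(z,x),z]
    return Ro.from_rotvec(roll*h).as_matrix()@R
E
python3 -c "
from mv import *
R=tool(np.radians(10.1),np.radians(30));print(R.round(2));print(rel((441,267,216),R),st()[1])"
```

```text
[[-0.85 -0.18  0.49]
 [-0.15  0.98  0.09]
 [-0.5   0.   -0.87]]
(array([-1.67, -8.21, 11.79]), array([ -27.1,  -21.1, -101.7])) [523.95907601 277.3985983  334.01131281]
```

Request:
{"api": "step_arm", "payload": {
  "motion": [
    {"dr": [-2,-2,-8],"xyz": [-0.3,-1.6,0],"grip": 0.5},
    {"dr": [-4,-3,-16],"xyz": [-0.6,-3.2,0],"grip": 0.5},
    {"dr": [-6.5,-5,-24.5],"xyz": [-1,-5,0],"grip": 0.5},
    {"dr": [-8.7,-6.8,-32.5],"xyz": [-1.67,-8.21,0],"grip": 0.5},
    {"dr": [-10.8,-8.4,-40.7],"xyz": [-1.67,-8.21,1],"grip": 0.5},
    {"dr": [-13,-10.1,-48.8],"xyz": [-1.67,-8.21,2.5],"grip": 0.5},
    {"dr": [-15.2,-11.8,-57],"xyz": [-1.67,-8.21,4],"grip": 0.5},
    {"dr": [-17.3,-13.5,-65],"xyz": [-1.67,-8.21,5.5],"grip": 0.5},
    {"dr": [-19.5,-15.2,-73.2],"xyz": [-1.67,-8.21,7],"grip": 0.5},
    {"dr": [-21.7,-16.9,-81.4],"xyz": [-1.67,-8.21,8.5],"grip": 0.5},
    {"dr": [-23.8,-18.6,-89.5],"xyz": [-1.67,-8.21,10],"grip": 0.5},
    {"dr": [-27.1,-21.1,-101.7],"xyz": [-1.67,-8.21,11.8],"grip": 0.5},
    {"dr": [-27.1,-21.1,-101.7],"xyz": [-1.67,-8.21,11.8],"grip": 0.5},
    {"dr": [-27.1,-21.1,-101.7],"xyz": [-1.67,-8.21,11.8],"grip": 0.5},
    {"dr": [-27.1,-21.1,-101.7],"xyz": [-1.67,-8.21,11.8],"grip": 0.5},
    {"dr": [-27.1,-21.1,-101.7],"xyz": [-1.67,-8.21,11.8],"grip": 0.5}
  ]
}}

```text
t: 21.0
position: [441.6, 267.8, 216.7]
eef_rot: [3.14, 0.524, -2.968]
contact_force: [0.2, -0.2, 0.7]
grip_width: 0.755
```

```bash
cat > dial.py <<'E'
from h import *
np.set_printoptions(precision=2,suppress=True)
s,p,R=st();print('tcp',p,'t',s['t'],R.round(2).tolist(),np.array(s['joints']).round(2))
W=env.get_image('wrist');save(W,'w8.png')
w=np.radians(10.1);G=Ro.from_euler('z',w).as_matrix();c=np.array([524,281.3,0])
def ongauge(uv,gx):  # intersect ray with dial plane x=gx in gauge frame
    o,v=ray(W,uv);o=G.T@(o-c);v=G.T@v;return o+v*(gx-o[0])/v[0]
for n in('pointer_tip','index_mark','stem','saddle'):
    for a,uv in at(W,n,2):
        q=ongauge(uv,-15 if n in('pointer_tip','index_mark') else 0);print(n,a,uv,q,'ang',np.degrees(np.arctan2(q[1],110-q[2])),'r',np.hypot(q[1],110-q[2]))
# rectified dial view, 6 px/mm, gauge y to the LEFT->u = -y
K=4;xs=np.arange(-60,60,1/K)
g=np.array([[-14,-y,110-z] for z in xs for y in xs])
u=proj(W,g@G.T+c).reshape(480,480,2).astype(np.float32)
im=cv2.remap(W['pixels'],u[...,0],u[...,1],cv2.INTER_CUBIC);cv2.imwrite('pics/dial.png',im)
E
python3 dial.py
```

```text
tcp [441.58 267.76 216.68] t 21.0 [[-0.85, -0.17, 0.49], [-0.15, 0.98, 0.09], [-0.5, 0.0, -0.87]] [-1.17  0.01  0.36  2.26  0.63  0.51  0.44]
index_mark 0.4 [332.22 175.92] [-15.    13.05  75.34] ang 20.628807455313275 r 37.03032375560909
stem 0.98 [322.18 278.2 ] [  0.     2.49 178.61] ang 177.92209205365873 r 68.65701705907317
saddle 0.77 [319.3  143.92] [0.   0.83 3.28] ang 0.4439206538652016 r 106.72433837548505
```

View pics/dial.png

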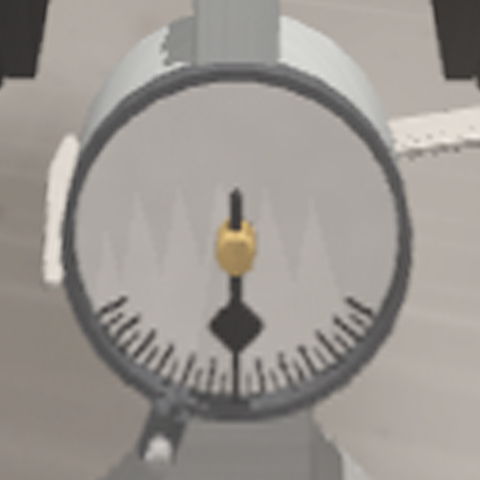

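The dial is clear: the pointer hangs straight at column 236, and the index tab is lower left near (165,430), on the +y side at about 21°. I'll zoom in on the tab for a finer value.

Run:
```python
from h import *
W=env.get_image('wrist')
w=np.radians(10.1);G=Ro.from_euler('z',w).as_matrix();c=np.array([524,281.3,0])
K=12;out=[]
for gx in(-13,-17):
    ys=np.arange(-2,34,1/K);zs=np.arange(60,90,1/K)[::-1]
    g=np.array([[gx,y,z] for z in zs for y in ys[::-1]])
    u=proj(W,g@G.T+c).reshape(len(zs),len(ys),2).astype(np.float32)
    im=cv2.remap(W['pixels'],u[...,0],u[...,1],cv2.INTER_CUBIC)
    px=lambda y,z:(int((ys[-1]-y)*K),int((zs[0]-z)*K))
    for d in(15,20,25):
        a=np.radians(d);cv2.line(im,px(30*np.sin(a),110-30*np.cos(a)),px(56*np.sin(a),110-56*np.cos(a)),(0,0,255) if d==20 else (0,160,0),1)
    pts=[(38*np.sin(a),110-38*np.cos(a)) for a in np.radians(np.arange(5,40))]
    cv2.polylines(im,[np.array([px(*q) for q in pts])],False,(255,0,0),1)
    out.append(im[:,:395])
cv2.imwrite('pics/tab.png',np.hstack(out))
```

```text
(no output)
```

View pics/tab.png

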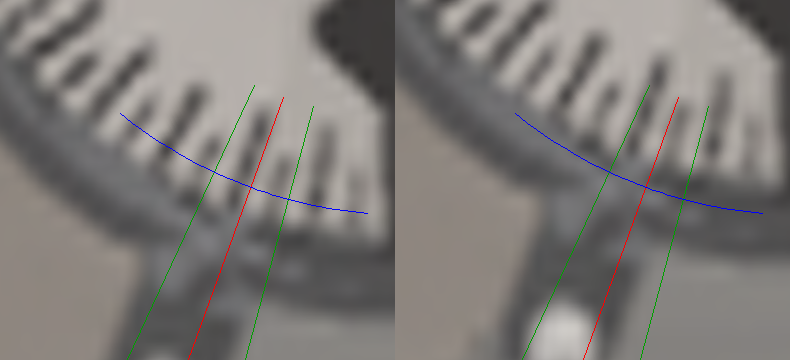

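The tab's centre line reads about 20 to 22°. The tick marks show my gauge centre is about 1 mm off in +y. I'll step closer on the way to the stem and measure with polar intensity profiles.

Request:
{"api": "step_arm", "payload": {
  "motion": [
    {"dr": [0,0,0],"xyz": [-1.4,0.1,1.6],"grip": 0.5},
    {"dr": [0,0,0],"xyz": [-2.8,0.1,3.2],"grip": 0.5},
    {"dr": [0,0,0],"xyz": [-4.2,0.1,4.8],"grip": 0.5},
    {"dr": [0,0,0],"xyz": [-4.2,0.1,4.8],"grip": 0.5},
    {"dr": [0,0,0],"xyz": [-4.2,0.1,4.8],"grip": 0.5}
  ]
}}

```text
t: 21.8
position: [500.2, 278.4, 195.1]
eef_rot: [-3.141, 0.523, -2.967]
contact_force: [-1.3, 0.8, -1.1]
grip_width: 0.746
```

Run:
```python
from h import *
np.set_printoptions(precision=2,suppress=True,linewidth=220)
s,p,R=st();print(p,s['t'],s['contact_force'])
W=env.get_image('wrist');save(W,'w9.png')
w=np.radians(10.1);G=Ro.from_euler('z',w).as_matrix();c=np.array([524,281.3,0])
g=W['pixels'].mean(2).astype(np.float32)
def samp(gx,r,a,dy,dz):
    X=np.array([[gx,r*np.sin(t)+dy,110-r*np.cos(t)+dz] for t in np.radians(a)])
    u=proj(W,X@G.T+c).astype(np.float32);return cv2.remap(g,u[:,0].reshape(1,-1),u[:,1].reshape(1,-1),cv2.INTER_CUBIC)[0]
# calibrate dy,dz with ticks: 10deg & 5deg periodic contrast over +-55
a=np.arange(-50,50,.5)
best=[]
for dy in np.arange(-2,3,.25):
    for dz in np.arange(-4,4,.5):
        sc=0
        for r in(33,35):
            v=samp(-10-3,r,a,dy,dz);m=np.abs(a)>8;v=v-cv2.blur(v.reshape(1,-1),(21,1))[0]
            sc-=(v*np.cos(2*np.pi*a/5))[m].mean()
        best.append((sc,dy,dz))
best.sort(reverse=True);print(best[:4])
_,dy,dz=best[0]
o,uv=None,None
for n in('index_mark','pointer_tip'):
    for sc,uv in at(W,n,1):
        o,v=ray(W,uv);o=G.T@(o-c);v=G.T@v
        for gx in(-13,-16):
            q=o+v*(gx-o[0])/v[0];print(n,sc,uv,gx,'ang',np.degrees(np.arctan2(q[1]-dy,110+dz-q[2])),'r',np.hypot(q[1]-dy,110+dz-q[2]))
b=np.arange(4,40,1.5);print('ang',b)
for gx in(-13,-17):
    for r in(30,33,36,38,40,42,44,46,48,50,52): print(gx,r,' '.join('%3d'%k for k in samp(gx,r,b,dy,dz)))
```

```text
[500.17 278.41 195.06] 21.8 [-1.27  0.8  -1.14]
[(np.float64(28.27518395404563), np.float64(1.0), np.float64(0.5)), (np.float64(27.374328683756044), np.float64(1.25), np.float64(0.5)), (np.float64(25.431304758606473), np.float64(1.0), np.float64(0.0)), (np.float64(24.810494167055232), np.float64(1.25), np.float64(0.0))]
index_mark 0.55 [338.37 138.8 ] -13 ang 21.872555508638694 r 39.541485199807624
index_mark 0.55 [338.37 138.8 ] -16 ang 23.98855552561018 r 35.51021646200199
pointer_tip 0.78 [319.17 133.88] -13 ang -0.7828787856419018 r 43.55203677488637
pointer_tip 0.78 [319.17 133.88] -16 ang -0.8730242723063225 r 39.169796050745326
ang [ 4.   5.5  7.   8.5 10.  11.5 13.  14.5 16.  17.5 19.  20.5 22.  23.5 25.  26.5 28.  29.5 31.  32.5 34.  35.5 37.  38.5]
-13 30 127 159 163 161 163 165 163 162 162 161 163 173 175 169 169 169 169 169 169 173 169 169 169 169
-13 33 162 164 161 128  71 143 166 164 166 160 112  98 151 170 167 172 148  70  95 158 169 169 171 125
-13 36 134 110 158 154  71 124 160 119 129 160 114 102 159 153 101 154 164  91 108 169 118  85 160 149
-13 38 129 103 158 140
[... 1234 characters left out ...]
78  75  76  79  78  75  83  86  99 116 107 106 100  88  76  77  75  78  72  76  76
-17 42 106 110 115 114 117 113 109 107  97 102  83  75  78 101 109 110  97  85 107 115 116 107 112 107
-17 44 129 128 127 126 125 124 124 121 107  96 101  85  77  95 107  98  88 115 120 130 131 131 130 129
-17 46 123 124 124 124 125 126 126 126  97  76  71  74  75  76  78  78  94 114 119 132 132 132 130 129
-17 48 123 122 122 123 122 122 122 124 103  74  73  74  75  77  79  77  96 113 111 124 133 132 131 131
-17 50 123 123 123 123 123 123 123 123 107  72  76 105 116  81  76  75 102 113 112 127 135 134 132 132
-17 52 125 125 125 124 124 124 123 123 115  81 108 167 157 135  78  79 109 113 111 116 133 135 135 134
```

Calibrated against the ticks, the tab's centre is about 22° (±1.2°) on the +y side. Now I'll grip the stem with the jaws along the gauge's y axis.

```bash
python3 -c "
from mv import *
R=tool(np.radians(10.1))
print(rel((500,278,240),R),rel((523.8,282.3,240),R),rel((523.8,282.3,162),R))"
```

```text
(array([-2.24, -0.09, -3.84]), array([ 0., 30., -0.])) (array([-4.34, -0.08, -2.63]), array([ 0., 30., -0.])) (array([-0.44, -0.09,  4.13]), array([ 0., 30., -0.]))
```

Request:
{"api": "step_arm", "payload": {
  "force": 55,
  "motion": [
    {"dr": [0,4,0],"xyz": [-2.24,-0.09,-3.84],"grip": 0.5},
    {"dr": [0,12,0],"xyz": [-2.24,-0.09,-3.84],"grip": 0.5},
    {"dr": [0,20,0],"xyz": [-3,-0.09,-3.4],"grip": 0.5},
    {"dr": [0,28,0],"xyz": [-4.34,-0.08,-2.63],"grip": 0.5},
    {"dr": [0,30,0],"xyz": [-4.34,-0.08,-2.63],"grip": 0.5},
    {"dr": [0,30,0],"xyz": [-4.34,-0.08,-2.63],"grip": 0.5},
    {"dr": [0,30,0],"xyz": [-2.4,-0.09,0.8],"grip": 0.5},
    {"dr": [0,30,0],"xyz": [-0.44,-0.09,4.13],"grip": 0.5},
    {"dr": [0,30,0],"xyz": [-0.44,-0.09,4.13],"grip": 0.5},
    {"dr": [0,30,0],"xyz": [-0.44,-0.09,4.13],"grip": 0.5}
  ]
}}

```text
t: 22.95
position: [522.9, 282.6, 162.7]
eef_rot: [3.141, -0.0, -2.964]
contact_force: [0.3, -0.6, 0.4]
grip_width: 0.753
```

```bash
python3 w.py w10 stem:180; python3 -c "
from mv import *
print(rel((523.8,282.3,162),tool(np.radians(10.1))))"
```

```text
tcp [522.9 282.6 162.7] t 22.95 w 0.7533235332297412 F [ 0.3 -0.6  0.4] 
R [[-0.984, -0.176, -0.001], [-0.176, 0.984, 0.001], [0.0, 0.001, -1.0]] j [-0.8  0.4  0.3  1.8 -0.1  0.9  1.3]
stem 0.57 [320.9 270.3] [522.1 282.2 180. ]
(array([ 0.1 , -0.06,  0.25]), array([0.1, 0.2, 0. ]))
```

Close to aligned, so I'm closing the jaws.

Request:
{"api": "step_arm", "payload": {
  "force": 55,
  "motion": [
    {"dr": [0,0,0],"xyz": [0,0,0],"grip": -1},
    {"dr": [0,0,0],"xyz": [0,0,0],"grip": -1},
    {"dr": [0,0,0],"xyz": [0,0,0],"grip": -1},
    {"dr": [0,0,0],"xyz": [0,0,0],"grip": -1},
    {"dr": [0,0,0],"xyz": [0,0,0],"grip": -1},
    {"dr": [0,0,0],"xyz": [0,0,0],"grip": -1},
    {"dr": [0,0,0],"xyz": [0,0,0],"grip": -1},
    {"dr": [0,0,0],"xyz": [0,0,0],"grip": -1},
    {"dr": [0,0,0],"xyz": [0,0,0],"grip": -1},
    {"dr": [0,0,0],"xyz": [0,0,0],"grip": -1}
  ]
}}

```text
t: 24.05
position: [524.5, 283.1, 164.4]
eef_rot: [3.139, 0.003, -2.965]
contact_force: [-0.0, -0.2, 0.0]
grip_width: 0.25
```

```bash
python3 w.py w11
cat > plan.py <<'E'
from mv import *
import sys
# gauge pose: target saddle point above shaft axis by h, roll a (deg) about bearing x, yaw -3.4 ; k = TCP height above saddle point along gauge z
h=float(sys.argv[1]);a=np.radians(float(sys.argv[2]));k=float(sys.argv[3]);yaw=np.radians(-3.4)
seat=np.array([592-48*np.cos(yaw),12.5-48*np.sin(yaw),62+h])
if len(sys.argv)>4: seat+=np.array(eval(sys.argv[4]))
R=tool(yaw,0,a);s,p,_=st();print(p,rel(seat-R[:,2]*k,R))
E
python3 plan.py 60 0 152.5
```

```text
tcp [524.5 283.1 164.4] t 24.05 w 0.24975647583274346 F [-0.  -0.2  0. ] 
R [[-0.984, -0.176, 0.003], [-0.176, 0.984, 0.003], [-0.003, 0.003, -1.0]] j [-0.8  0.4  0.3  1.8 -0.1  0.9  1.3]
[524.54219877 283.17216778 164.41120472] (array([  2.75, -26.68, -11.09]), array([ 0.2,  0.2, 13.5]))
```

Request:
{"api": "step_arm", "payload": {
  "motion": [
    {"dr": [0,0,0],"xyz": [0,0,-2],"grip": -1},
    {"dr": [0,0,0],"xyz": [0,0,-5],"grip": -1},
    {"dr": [0,0,0],"xyz": [0,0,-9],"grip": -1},
    {"dr": [0,0,2],"xyz": [0.3,-2,-11.3],"grip": -1},
    {"dr": [0,0,4],"xyz": [0.8,-5,-11.3],"grip": -1},
    {"dr": [0,0,6],"xyz": [1.2,-8.5,-11.3],"grip": -1},
    {"dr": [0,0,8],"xyz": [1.6,-12,-11.3],"grip": -1},
    {"dr": [0,0,10],"xyz": [2,-15.5,-11.3],"grip": -1},
    {"dr": [0,0,12],"xyz": [2.3,-19,-11.3],"grip": -1},
    {"dr": [0,0,13.5],"xyz": [2.5,-22.5,-11.3],"grip": -1},
    {"dr": [0.2,0.2,13.5],"xyz": [2.75,-25.5,-11.3],"grip": -1},
    {"dr": [0.2,0.2,13.5],"xyz": [2.75,-26.7,-11.3],"grip": -1},
    {"dr": [0.2,0.2,13.5],"xyz": [2.75,-26.7,-11.3],"grip": -1},
    {"dr": [0.2,0.2,13.5],"xyz": [2.75,-26.7,-11.3],"grip": -1},
    {"dr": [0.2,0.2,13.5],"xyz": [2.75,-26.7,-11.3],"grip": -1},
    {"dr": [0.2,0.2,13.5],"xyz": [2.75,-26.7,-11.3],"grip": -1}
  ]
}}

```text
t: 25.7
position: [543.9, 16.9, 276.3]
eef_rot: [-3.141, -0.001, 3.086]
contact_force: [0.1, 0.2, -5.2]
grip_width: 0.25
```

```bash
python3 w.py w12 shaft_seat:62 saddle:122 bearing:12; python3 plan.py 5 0 154.7
python3 - <<'E'
from h import *
W=cv2.imread('pics/w12.png');S=env.get_image('scene');save(S,'s12.png')
for n in('shaft_seat','saddle','stem'): print(n,at(S,n,1))
for sc,uv in at(S,'shaft_seat',1): print(onz(S,uv,62))
E
```

```text
tcp [543.9  16.9 276.3] t 25.7 w 0.2501042079740584 F [ 0.1  0.2 -5.2] 
R [[-0.998, 0.056, -0.001], [0.056, 0.998, -0.0], [0.001, -0.0, -1.0]] j [-0.5  0.2  0.5  1.8 -0.1  1.1  1.5]
shaft_seat 0.78 [319.9 176.5] [545.3  16.9  62. ]
saddle 0.57 [318.9 184. ] [540.4  16.  122. ]
[544.13454827  15.75519457 276.60461515] (array([-0.  , -0.04,  5.49]), array([-0. , -0. ,  0.1]))
shaft_seat [(0.79, array([329.408, 207.52 ]))]
saddle [(0.68, array([329.088, 193.   ]))]
stem []
[554.23329715  20.18547292  62.        ]
```

The weight on the wrist reads right, and the gauge is aligned over the shaft. I'm lowering it in two stages, shifted 6 mm towards the robot so the saddle foot clears the bearing's foot when rolled.

Request:
{"api": "step_arm", "payload": {
  "motion": [
    {"dr": [0,0,0],"xyz": [0.6,-0.07,2.5],"grip": -1},
    {"dr": [0,0,0],"xyz": [0.6,-0.07,5],"grip": -1},
    {"dr": [0,0,0],"xyz": [0.6,-0.07,5.4],"grip": -1},
    {"dr": [0,0,0],"xyz": [0.6,-0.07,5.4],"grip": -1},
    {"dr": [0,0,0],"xyz": [0.6,-0.07,5.6],"grip": -1},
    {"dr": [0,0,0],"xyz": [0.6,-0.07,5.8],"grip": -1},
    {"dr": [0,0,0],"xyz": [0.6,-0.07,5.9],"grip": -1},
    {"dr": [0,0,0],"xyz": [0.6,-0.07,5.9],"grip": -1}
  ]
}}

```text
t: 26.95
position: [538.3, 14.8, 218.0]
eef_rot: [-3.141, 0.0, 3.083]
contact_force: [0.8, -0.4, -5.3]
grip_width: 0.252
```

```bash
python3 plan.py 0 0 154.7 "[-6,0.35,0]"; python3 -c "
from h import *
s=env.read_state();print(s['contact_force'],s['moment'])"
```

```text
[538.27336876  14.83212566 217.97188745] (array([0.02, 0.09, 0.13]), array([-0.,  0.,  0.]))
[ 0.79482083 -0.43844747 -5.30140442] [-0.01110181 -0.00076817  0.01757715]
```

Request:
{"api": "step_arm", "payload": {
  "motion": [
    {"dr": [0,0,0],"xyz": [0,0,0.1],"grip": -1},
    {"dr": [0,0,0],"xyz": [0,0,0.2],"grip": -1},
    {"dr": [0,0,0],"xyz": [0,0,0.25],"grip": -1},
    {"dr": [0,0,0],"xyz": [0,0,0.25],"grip": -1}
  ]
}}

```text
t: 27.35
position: [538.9, 15.3, 216.5]
eef_rot: [3.141, 0.001, 3.083]
contact_force: [-1.5, 1.6, 4.7]
grip_width: 0.248
```

Request:
{"api": "step_arm", "payload": {
  "motion": [
    {"dr": [3,0,0],"xyz": [0,0.804,0.121],"grip": -1},
    {"dr": [6,0,0],"xyz": [0,1.607,0.184],"grip": -1},
    {"dr": [9,0,0],"xyz": [0,2.404,0.289],"grip": -1},
    {"dr": [12,0,0],"xyz": [0,3.196,0.436],"grip": -1},
    {"dr": [15,0,0],"xyz": [0,3.978,0.624],"grip": -1},
    {"dr": [18,0,0],"xyz": [0,4.75,0.852],"grip": -1},
    {"dr": [20,0,0],"xyz": [0,5.257,1.027],"grip": -1},
    {"dr": [22,0,0],"xyz": [0,5.758,1.219],"grip": -1},
    {"dr": [22,0,0],"xyz": [0,5.758,1.219],"grip": -1},
    {"dr": [22,0,0],"xyz": [0,5.758,1.219],"grip": -1},
    {"dr": [22,0,0],"xyz": [0,5.758,1.219],"grip": -1},
    {"dr": [22,0,0],"xyz": [0,5.758,1.219],"grip": -1},
    {"dr": [22,0,0],"xyz": [0,5.758,1.219],"grip": -1},
    {"dr": [22,0,0],"xyz": [0,5.758,1.219],"grip": -1},
    {"dr": [22,0,0],"xyz": [0,5.758,1.219],"grip": -1},
    {"dr": [22,0,0],"xyz": [0,5.758,1.219],"grip": -1}
  ]
}}

```text
t: 28.95
position: [543.3, 73.1, 205.3]
eef_rot: [-2.761, 0.004, 3.084]
contact_force: [0.6, 1.4, 5.3]
grip_width: 0.247
```

```bash
cat > chk.py <<'E'
from h import *
import sys
np.set_printoptions(precision=2,suppress=True,linewidth=220)
s,p,R=st();a=np.degrees(np.arctan2(R[1,2],-R[2,2]));print('tcp',p,'t',s['t'],'F',s['contact_force'],'M',s['moment'],'w',s['grip_width'])
piv=p+R[:,2]*154.7;print('roll(deg)',np.degrees(np.arcsin(R[:,2]@np.array([-np.sin(np.radians(-3.4)),np.cos(np.radians(-3.4)),0]))),'saddle',piv,'R',R.round(3).tolist())
W=env.get_image('wrist');save(W,sys.argv[1]+'.png')
G=np.c_[-R[:,0],R[:,1],-R[:,2]];c=p+R[:,2]*164.4
for n in('index_mark','pointer_tip'):
    for sc,uv in at(W,n,2):
        o,v=ray(W,uv);o=G.T@(o-c);v=G.T@v
        for gx in(-16,):
            q=o+v*(gx-o[0])/v[0];print(n,sc,uv,gx,q,'ang',np.degrees(np.arctan2(q[1],110-q[2])))
ys=np.arange(-20,50,1/8)[::-1];zs=np.arange(58,160,1/5)[::-1]
X=np.array([[-16,y,z] for z in zs for y in ys]);u=proj(W,X@G.T+c).reshape(len(zs),len(ys),2).astype(np.float32)
im=cv2.remap(W['pixels'],u[...,0],u[...,1],cv2.INTER_CUBIC);cv2.imwrite('pics/%s_d.png'%sys.argv[1],im)
b=proj(W,np.array([c+G@[-16,0,110],c+G@[-16,14,75]]));print('dial pix',b)
u0,v0=b[1].astype(int)
cr=W['pixels'][max(0,v0-60):v0+60,u0-80:u0+80];cv2.imwrite('pics/%s_c.png'%sys.argv[1],cv2.resize(cr,None,fx=5,fy=5,interpolation=cv2.INTER_CUBIC))
S=env.get_image('scene');save(S,sys.argv[1]+'s.png')
for n in('index_mark','pointer_tip','saddle','shaft_seat'): print('scene',n,at(S,n,1))
cs=S['pixels'][130:240,280:380];cv2.imwrite('pics/%s_sc.png'%sys.argv[1],cv2.resize(cs,None,fx=5,fy=5,interpolation=cv2.INTER_CUBIC))
E
python3 chk.py w13
```

```text
tcp [543.34  73.1  205.31] t 28.95 F [0.65 1.37 5.27] M [ 0.32 -0.09  0.08] w 0.2468429809701368
roll(deg) -21.833468332417322 saddle [540.61  15.63  61.71] R [[-0.998, 0.055, -0.018], [0.058, 0.927, -0.372], [-0.004, -0.372, -0.928]]
index_mark 0.42 [340.67 187.2 ] -16 [-16.    16.04  76.48] ang 25.578499732540177
index_mark 0.42 [337.09 188.92] -16 [-16.    13.03  82.01] ang 24.955626057495387
pointer_tip 0.72 [337.47 181.88] -16 [-16.    14.62  57.79] ang 15.642400087921942
dial pix [[319.71 198.89]
 [337.88 186.75]]
scene index_mark [(0.62, array([339.39, 221.8 ]))]
scene pointer_tip [(0.55, array([313.79, 192.68]))]
scene saddle [(0.82, array([328.32, 211.08]))]
scene shaft_seat [(0.58, array([328.9 , 208.08]))]
```

Run:
```python
from h import *
W=cv2.imread('pics/w13.png');S=cv2.imread('pics/w13s.png')
a=cv2.resize(W[165:215,300:366],None,fx=7,fy=7,interpolation=cv2.INTER_CUBIC)  #462x350
b=cv2.resize(S[135:235,295:355],None,fx=5.5,fy=5.5,interpolation=cv2.INTER_CUBIC) #330x550
d=cv2.imread('pics/w13_d.png');d=cv2.resize(d[180:],(462,250))
im=np.zeros((600,800,3),np.uint8);im[:350,:462]=a;im[350:600,:462]=d;im[:550,466:796]=b
cv2.imwrite('pics/fin.png',im)
```

```text
(no output)
```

View pics/fin.png

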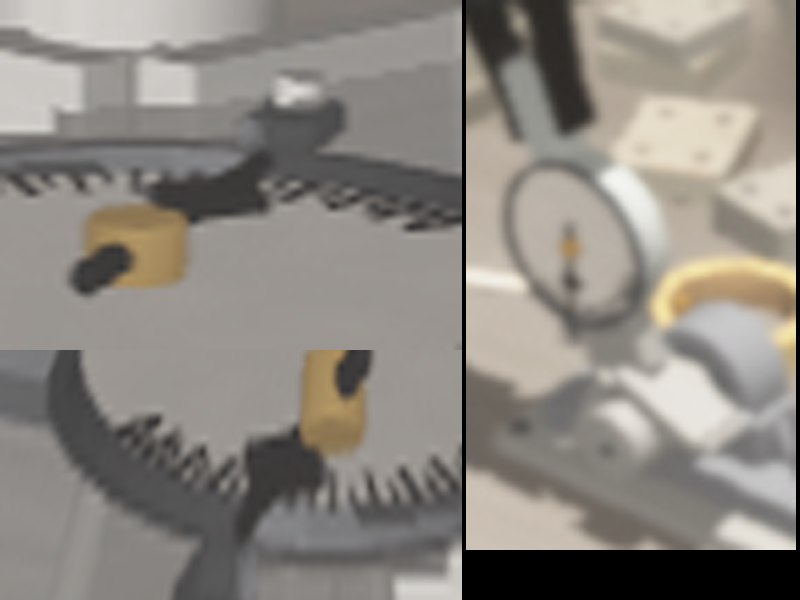

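The final view shows the pointer's diamond and tip running onto the tab in both the wrist crop (tip near (268,160), tab near (300,120)) and the scene view at (572,325). I'll refine by triangulating the tab screw from two wrist views.

```bash
cat > tri.py <<'E'
from h import *
np.set_printoptions(precision=2,suppress=True,linewidth=200)
s,p,R=st();W=env.get_image('wrist');print(s['t'],s['contact_force'])
co=R.T@(np.array(W['origin'])-p);cr=R.T@rot(W['attitude'])
p9=np.array([500.17,278.41,195.06]);R9=Ro.from_euler('xyz',[-3.141,.523,-2.967]).as_matrix()
V9=dict(W,origin=p9+R9@co,attitude=R9@cr,pixels=cv2.imread('pics/w9.png'))
V9['attitude']=R9@cr
Ga=Ro.from_euler('z',np.radians(10.1)).as_matrix();ca=np.array([524,281.3,0])
Gb=np.c_[-R[:,0],R[:,1],-R[:,2]];cb=p+R[:,2]*164.4
def samp(P,G,c,gx,r,a,dy,dz):
    g=P['pixels'].mean(2).astype(np.float32)
    X=np.array([[gx,r*np.sin(t)+dy,110-r*np.cos(t)+dz] for t in np.radians(a)])
    u=proj(P,X@G.T+c).astype(np.float32);return cv2.remap(g,u[:,0].reshape(1,-1),u[:,1].reshape(1,-1),cv2.INTER_CUBIC)[0]
a=np.r_[np.arange(-50,-8,.5),np.arange(30,50,.5)]
off=[]
for P,G,c in((V9,Ga,ca),(W,Gb,cb)):
    best=max((-sum((samp(P,G,c,-13,r,a,dy,dz)*np.cos(2*np.pi*a/5)).mean() for r in(33,35)),dy,dz) for dy in np.arange(-3,3,.25) for dz in np.arange(-8,8,.5))
    print(best);off.append(best[1:])
scr=[]
for P,guess in((V9,None),(W,(342.4,177.6))):
    if guess is None: guess=proj(P,Ga@np.array([-17,52*np.sin(np.radians(21.5))+1,110-52*np.cos(np.radians(21.5))+.5])+ca)[0]
    g=P['pixels'].mean(2);u0,v0=np.round(guess).astype(int);q=g[v0-6:v0+7,u0-7:u0+8];
    print(guess);print(q.astype(int))
    scr.append(guess)
E
python3 tri.py
```

```text
29.35 [1.1  2.19 5.28]
(np.float64(26.824243877704017), np.float64(1.75), np.float64(1.5))
(np.float64(9.51613779645369), np.float64(-0.5), np.float64(0.5))
[342.65 125.24]
[[114 114 112 112 113 114 114 114 114 115 115 114 114 114 113]
 [128 127 127 127 128 121 112 111 111 112 114 114 114 114 114]
 [125 125 125 125 123 122 120 118 119 119 116 114 115 113 115]
 [126 126 126 122 119 121 122 121 121 120 119 116 115 116 115]
 [124 124 124 115 111 121 123 123 123 123 122 117 115 115 114]
 [125 125 118  99  99 117 125 127 127 124 113  93  95 109 114]
 [123 122 107  85 100 115 118 120 121 119 110  90  77  89 106]
 [124 111  87  79  99 114 159 162 119 116 115 100  78  81 100]
 [116  95  74  74  78  96 157 185 181 155 104  79  78  80  99]
 [108  80  74  73  74  75  80  85  84  82  79  79  78  89 108]
 [ 90  76  73  74  74  75  75  78  78  78  80  78  78  99 112]
 [ 92  82  76  73  75  74  76  79  79  80  79  77  90 107 112]
 [102  96 101  91  77  79  80  79  78  80  79  84 102 112 112]]
(342.4, 177.6)
[[123 130 140 148 150 150 149 150 150 150 150 150 150 150 150]
 [150 149 150 150 150 150 150 150 149 150 150 150 150 149 150]
 [150 150 151 150 150 149 150 150 150 150 151 150 150 150 151]
 [152 151 151 151 144 131 123 123 121 123 130 142 150 150 151]
 [152 152 152 151 171 188 170 139 137 137 133 140 150 143 133]
 [152 152 152 151 174 199 208 207 197 184 159 137 133 133 132]
 [152 151 143 136 171 200 208 206 196 181 156 134 132 131 132]
 [133 133 121  98 162 200 182 143 142 139 130 110  92 106 126]
 [127 114  96  80  98 114 112 109 109 106  97  83  79  80 112]
 [104  86  81  79  78  77  77  78  79  79  78  79  79  77 110]
 [124 107  92  87  82  83  83  81  82  82  80  79  78  78 109]
 [123 114  99  85  87  89  89  88  88  85  80  78  77  84 112]
 [120 112  99  86  88  88  87  87  87  85  80  78  91 117 131]]
```

```bash
cat >> tri.py <<'E'
print('----')
for (u9,v9,u13,v13) in((343.2,122.5,342.5,175.3),(343.2,123.5,342.5,175.3),(343.2,122.5,342.5,176)):
    rs=[]
    for (P,G,c,(dy,dz)),uv in zip(((V9,Ga,ca,off[0]),(W,Gb,cb,off[1])),((u9,v9),(u13,v13))):
        o,v=ray(P,uv);rs.append((G.T@(o-c)-[0,dy,dz],G.T@v))
    q=tri(rs);print('screw gauge xyz',q,'r',np.hypot(q[1],110-q[2]),'ang',np.degrees(np.arctan2(q[1],110-q[2])))
    for i,(o,v) in enumerate(rs):
        for gx in(-15,-17,-19,-21): 
            k=o+v*(gx-o[0])/v[0];print('  view',i,gx,k[1:],np.degrees(np.arctan2(k[1],110-k[2])))
# intensity around the current tip/tab: angle profile
b=np.arange(8,36,1.5);print('ang',b)
dy,dz=off[1]
for gx in(-13,-15,-17,-19):
    for r in(26,29,32,35,38,41,44,47,50): print(gx,r,' '.join('%3d'%k for k in samp(W,Gb,cb,gx,r,b,dy,dz)))
E
python3 tri.py | sed -n '/----/,$p'
```

```text
----
screw gauge xyz [-23.31  18.29  66.52] r 47.16737034400373 ang 22.815814900825497
  view 0 -15 [19.21 53.5 ] 18.77862033525146
  view 0 -17 [18.95 56.63] 19.55059313351797
  view 0 -19 [18.69 59.76] 20.410096732577685
  view 0 -21 [18.43 62.9 ] 21.37245102882923
  view 1 -15 [21.44 25.14] 14.17818518662792
  view 1 -17 [20.72 35.09] 15.461393252110577
  view 1 -19 [20.   45.05] 17.114179961461144
  view 1 -21 [19.28 55.  ] 19.318624353582
screw gauge xyz [-23.73  18.15  68.58] r 45.219939799406774 ang 23.668215989633648
  view 0 -15 [19.14 54.99] 19.182297008858225
  view 0 -17 [18.88 58.11] 19.990684417624884
  view 0 -19 [18.62 61.22] 20.892403362784446
  view 0 -21 [18.36 64.33] 21.904072100713265
  view 1 -15 [21.44 25.14] 14.17818518662792
  view 1 -17 [20.72 35.09] 15.461393252110577
  view 1 -19 [20.   45.05] 17.114179961461144
  view 1 -21 [19.28 55.  ] 19.318624353582
screw gauge xyz [-22.5   18.39  65.24] r 48.38777095078749 ang 22.343004559364186
  view 0 -15 [19.21 53.5 ] 18.77862033525146
  view 0 -17 [18.95 56.63] 19.55059313351797
  view 0 -19 [18.69 59.76] 20.410
[... 2629 characters left out ...]
 119 116  99  74  60  60  65  76  85
-19 29  89  89  89  88  90  97 101 101  98  98 103  99  88  78  78  81  83  83  84
-19 32 120 124 126 119 116 112 109 107 111 115 108 103  88  87  86  86  86  84  78
-19 35 133 136 134 132 130 129 125 121 122 115  97  85  88  88  88  87  85  76  86
-19 38 136 137 134 133 133 133 120 124 114  95  84  89  90  88  87  82  77  87 122
-19 41 136 135 133 132 133 124 121 112  93  85  85  85  85  85  80  77  81 112 131
-19 44 135 134 133 133 133 126  96  83  80  76  76  78  81  78  78  76 117 132 131
-19 47 144 136 134 133 134 124  97  77  83  84  84  80  78  78  82 125 131 130 131
-19 50 170 149 149 136 132 129  99 111 138 114 106  90  77  82 128 132 131 130 130
```

All the estimates point to about 22.5° for the tab: edge direction in the close view 22.5°, screw triangulation 22.3 to 23.7°. The gauge now reads about 22.0°. I'll add a half-degree nudge with the same light press, then let it settle.

Request:
{"api": "step_arm", "payload": {
  "motion": [
    {"dr": [0.3,0,0],"xyz": [0,0.07,0.1],"grip": -1},
    {"dr": [0.55,0,0],"xyz": [0,0.145,0.1],"grip": -1},
    {"dr": [0.55,0,0],"xyz": [0,0.145,0.1],"grip": -1},
    {"dr": [0.55,0,0],"xyz": [0,0.145,0.1],"grip": -1},
    {"dr": [0.55,0,0],"xyz": [0,0.145,0.1],"grip": -1},
    {"dr": [0.55,0,0],"xyz": [0,0.145,0.1],"grip": -1},
    {"dr": [0.55,0,0],"xyz": [0,0.145,0.1],"grip": -1},
    {"dr": [0.55,0,0],"xyz": [0,0.145,0.1],"grip": -1},
    {"dr": [0.55,0,0],"xyz": [0,0.145,0.1],"grip": -1},
    {"dr": [0.55,0,0],"xyz": [0,0.145,0.1],"grip": -1},
    {"dr": [0.55,0,0],"xyz": [0,0.145,0.1],"grip": -1},
    {"dr": [0.55,0,0],"xyz": [0,0.145,0.1],"grip": -1}
  ]
}}

```text
t: 30.65
position: [543.7, 74.2, 204.8]
eef_rot: [-2.752, 0.005, 3.083]
contact_force: [-1.2, 3.4, 6.4]
grip_width: 0.246
```

```bash
python3 chk.py w14
python3 - <<'E'
from h import *
T=env.get_image('top')
print([(n,at(T,n,2)) for n in('bore_left','bore_right','pin_1','bearing','saddle')])
s=env.read_state();print(np.abs(s['dq']).max(),s['t'])
E
```

```text
tcp [543.68  74.18 204.83] t 30.65 F [-1.24  3.44  6.39] M [ 0.29  0.5  -0.12] w 0.24626208319198004
roll(deg) -22.296154626712568 saddle [540.98  15.55  61.7 ] R [[-0.998, 0.056, -0.017], [0.058, 0.924, -0.379], [-0.005, -0.379, -0.925]]
index_mark 0.69 [335.3 187. ] -16 [-16.    11.98  75.86] ang 19.33776401703881
pointer_tip 0.64 [339.97 185.68] -16 [-16.    15.81  71.43] ang 22.29487357343132
dial pix [[319.71 198.88]
 [337.88 186.74]]
scene index_mark []
scene pointer_tip [(0.65, array([340.1 , 223.48]))]
scene saddle [(0.75, array([331.2 , 213.72]))]
scene shaft_seat [(0.88, array([328.58, 208.8 ]))]
[('bore_left', [(0.17, array([293.824, 179.92 ]))]), ('bore_right', [(0.9, array([340.288, 162.6  ])), (0.59, array([289.92, 179.  ]))]), ('pin_1', [(0.55, array([335.168, 164.68 ]))]), ('bearing', [(0.98, array([311.168, 163.68 ]))]), ('saddle', [(0.89, array([310.208, 179.2  ]))])]
0.0022044257162819403 31.35
```

```bash
python3 -c "
from cell import env
print(env.sign_off())"
```

```text
the job is handed in; nothing more can be done
None
```

I handed the job in at about 31 s, with both pins in and the gauge held seated on the stub shaft.

- **Pins:** Both locating pins went into the foot bores. Each stopped with the shoulder touching the foot, at only 3 to 4 N of contact. A picture confirmed the right pin is home. I judged the left one from its height and contact force only, without a picture.
- **Gauge:** The V saddle sits on the shaft with about 10 N of downward press. The arm is still (joint speeds under 0.003 rad/s). The saddle point measured z = 61.7 mm, where 62 was expected, and it is about 3 mm along the shaft from the seat point.
- **Pointer:** The gauge is rolled about 22.4°. I measured the index tab at 22.5° ± 1°, from its edge direction in a close view and by triangulating its screw (22.3 to 23.7°). The last picture I viewed, taken at 21.8° before the final half-degree nudge, showed the pointer tip running onto the tab.
- **Check that disagreed:** After the nudge the network put the index mark at 19.3°, while it put the pointer at 22.3°. That view is very steep, and its index readings ranged from 19 to 26°, so I went with the tab-edge and screw measurements.

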